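Zero the counting scale and tap a pack of plates square in its pan

TASK

A pack of copper heat-spreader plates has to be counted by weight and then banded. While the scale's pan is still empty, press its recessed zero key all the way down for a moment with the stylus from the wooden tool stand, and put the stylus back upright in its hole. Then lay every loose plate flat in one pile in the pan's turned-up corner, long sides along the back lip, and tap the pile until every plate is flush against both lips and all the edges line up; leave everything else on the bench where it is.

Things in the scene. Friction and masses are not known exactly. Their poses are not given: they have to be found in the camera images.
- scale: counting scale, grey plastic, fixed to the bench, 222 x 200 mm (x, y). Origin on the bench under the middle of the pan; its x points away from the operator's side, z up. The console, a strip 54 mm wide (x from -137 to -83 mm, y +-100 mm) whose top lies 45 mm above the bench, runs along its -x side: a display at +y, flat printed keys (dummies) in the middle and the recessed zero key at -y
- pan: the scale's steel pan, rigid, 160 x 190 mm (x, y), axes as the scale's; origin under its centre, 57 mm above the bench; its flat floor is 65 mm above the bench. Its back (+x) edge and its left (+y) edge are turned up along their whole length into lips 3 mm thick, 40 mm high above the floor, that meet in a square corner; the other two edges are open, without a rim
- pan_corner (a point): the inner corner, at floor level, where the two lips meet (77 mm in x and 92 mm in y from the pan's centre); axes as the pan's. The inside face of the back lip is its plane x = 0, that of the left lip its plane y = 0; a plate that is home has its centre at x -23, y -31 mm here
- zero_key (a joint): the zero key: 0 up, 0.004 m fully pressed; springs back by itself; about 1.2 N starts it and 4.4 N presses it fully
- key_top (a point): centre of the zero key's top, a black disc of 13 mm at the bottom of a round 15 mm bore in the console, 6 mm below the console's top when up (39 mm above the bench, at x -110, y -62.5 mm in the scale's frame); it moves straight down
- stand: wooden tool block fixed to the bench, 56 x 100 x 53 mm high; origin under its centre; a red screwdriver (top 116 mm above the bench) and tweezers (top 112 mm) stick in its -y half and belong to it
- stand_hole (a point): centre of the mouth of the stylus's hole in the top of the stand, 30 mm from the stand's centre towards its +y end: bore 15 mm, 45 mm deep, chamfered
- stylus: aluminium stylus, 130 mm long, 30 g; origin at its tip, z along it towards the blunt end. Round handle 12 mm across with a black band near the top (the upper 90 mm), cone from 12 to 6 mm between 40 and 30 mm from the tip, below that a 6 mm rod. Stands loosely, tip down, in the stand's hole with its upper 85 mm showing; it may lean by up to 4 degrees
- stylus_tip (a point): the stylus's tip
- plate1: bare copper plate, 62 x 46 x 6 mm (x, y, z) with four screw holes, about 150 g, smooth (friction about 0.4 on one another and on the pan; a pile of six takes some 4 N to slide); origin at the centre of its underside. Four to six such plates, all alike, are on the bench
- plate2: another plate like plate1 (None from the start: not there in this run)
- plate3: another plate like plate1 (None from the start: not there in this run)
- plate4: another plate like plate1 (None from the start: not there in this run)
- plate5: another plate like plate1 (None from the start: not there in this run)
- plate6: another plate like plate1 (None from the start: not there in this run)
- reel: steel-coloured solder reel lying flat, 59 mm across, 34 mm high, a bystander; origin under its centre
- meter: black multimeter lying face up, 110 x 72 x 34 mm, a bystander; origin under its centre
- flux: jar of 48 mm diameter, 70 mm high, a bystander; origin under its centre
There are look-alikes about, which are no part of the job. Leave any turquoise or yellow look-alike of the stand alone.

How it is judged:
By the outcome, as a careful person would: the job done as asked, in the order asked, and still so for the second after the job is handed in, with the robot touching nothing.
Of plate1, plate2, plate3, plate4, plate5, plate6 only 4 to 6 are there at a start; the rules pass over those that are not, and their reading is None.
At some moment in a run one of plate1, plate2, plate3, plate4, plate5, plate6 may be knocked a few centimetres aside while the robot is not near it.
Once in a run the grip may slacken for a moment while it holds something.
It also fails if it takes over 210 s, if anything falls off the work surface, if the arm or the gripper's body presses on something with over 40 N, if the wrist force passes 120 N, or if a joint passes its speed limit or range.

ROBOT

A 6-joint arm with a two-finger parallel gripper is mounted at the origin on the work surface. World frame = base frame: x ahead of the robot, y to its left, z up, the work surface at z = 0. Lengths are in mm, angles in rad, forces in N, time in s.
With the tool pointing down it reaches from about 350 to 775 mm from the base axis. Payload 7.3 kg.
Tool frame: the origin (TCP) lies at the very end of the fingers, on their centre line; the grasp point (between the pads) lies 19 mm behind it; z points along the fingers, y is the line along which they close (so a half turn about z gives the same grasp; the last joint's range is limited). The gripper opens to 92 mm and grips with 3 to 60 N. Pads are 19 mm wide; open, the fingers measure 130 mm over their backs; the gripper's body (75 mm by 190 mm) begins 47 mm behind the grasp point.
Start: joints at [1.187, 0.342, 1.524, -0, 1.275, -0.146], TCP at [123.655, 510.249, 226.741] pointing down, gripper open.
Joint ranges: [-2.53, 2.53], [-0.77, 2.02], [0.04, 2.7], [-1, 4.14], [0.28, 2.66], [-3.11, 3.11]. Speed limits (rad/s): [2.57, 2.57, 3.14, 3.14, 3.14, 3.14].

INTERFACE

Orientations are given as [roll, pitch, yaw] about the fixed x, y, z axes, in that order (R = Rz(yaw) Ry(pitch) Rx(roll)).
In Python, from plant import get_obs, optics, ticket, finder gives the robot as it stands.
- The arm moves only by the tool send_rows, never from a script. Its arguments are lists of equal length, an entry for each row: "offset": the shift along the tool's x, y, z scaled (see below), a list of three; "delta_rot": the turn, a rotation vector about the tool's x, y, z scaled (see below), a list of three. In form: {"offset": [[dx, dy, dz], ...], "delta_rot": [[rx, ry, rz], ...]}. A call has 1 to 8 rows; each row is the pose to reach, as a shift and turn from the pose commanded when the call began, along the tool's axes at that moment, turning the shorter way round; what a row does not reach only later rows make up. The controller multiplies each number of a shift by 120 mm and each number of a turn by 360 degrees. A row lasts 1/8 s, in which the tool goes at most 62.5 mm and 10.7 degrees, less where a joint would pass 70% of its speed; a pose out of reach is approached as far as the arm can. A call with a number of a shift or a turn outside -1 to 1 is refused whole. A call with a gripper value outside its range is refused whole. "grip" is the opening, from 0 (shut) to 1 (fully open), set as the call begins (left out, the last holds). The fingers move at their own pace and stop on an object; the grip force is fixed at half the most. Time passes only in rows, so rows that repeat a pose let the fingers close. It gives the time, the measured TCP pose, the force, the opening and the grip force at its end, in the units of the state.
- get_obs(): the state, without advancing time (a new reading comes with each control period).
- optics.capture(name): name is "scene" or "top" or "wrist"; returns the picture (480x640x3 uint8, red, green, blue); there is no depth.
- optics.get_calibration(name): a dict with "fx", "fy", "cx", "cy" (pixels), "world_from_camera" (4x4, takes a point from camera to world coordinates). Camera axes: x right, y down, z forward; pixel columns grow to the right and rows downward; lengths in mm; the calibration is good to about 2 mm. A picture is of the moment at which its call begins: read the wrist's pose just before it. get_calibration takes no time and is no camera call; for the wrist camera it gives the pose at the moment of the call.
- ticket.close_job(): hands the job in; it is judged then, once.
Trained networks look in the newest picture that a camera, given by its name, has taken for a name from the list of things; names that differ only in an ending like _2 or _b are one class to them, and where a whole thing is asked for, a point or a joint stands for the part that bears it (a point fixed in the world has none). Each returns a list of dicts, best first, with "confidence" (0 to 1); they miss things now and then, are a little off and sometimes report something else, mostly with a low value. They report only what shows in the picture. A call takes as long as a camera call. They do not tell look-alikes from the thing itself.
- finder.boxes_of(target, camera): "box" ([left, top, right, bottom] in pixels, round what is visible of it).
- finder.silhouettes(target, camera): "region" (480x640 bool, what is visible of it) and "box" ([left, top, right, bottom] in pixels, round what is visible of it).
- finder.pinpoint(target, camera): "uv" ([column, row] in pixels: a listed point, or the origin of a listed thing).
The state is a dict: "time": time; "joint_positions": joint angles; "dq": joint speeds; "tau": joint torques, N m; "tool_pos": TCP position; "tcp_rot": TCP orientation; "contact_force": force on the tool from outside, world axes, zero at the start; "moment": the same for the moment, N m; "grip_width": finger opening in mm; "finger_force": force on a finger pad.
Only numpy, scipy, OpenCV 4.12 (cv2) and the standard library are available. Lean on these libraries where they do the work, as an engineer would, in place of code of your own. Each camera call takes 0.05 s, during which the arm holds its last target. There are 200 camera calls.

## Working session

There is one attempt and no reset: what is moved stays moved. The work goes in short steps, Python scripts to look and compute and a tool call to move; the robot and the scene stay as the last step left them, time stands still between calls to the robot, and variables do not carry over. Pictures are saved under pics/ and viewed, at most 14 in all, crops included, and the job is handed in when it is done.

Besides the shell and the picture viewer there is one more tool, called in YAML: its name, and indented under it one key for each argument. send_rows: Moves the arm, as the interface text tells. Its arguments: {"type":"object","properties":{"offset":{"type":"array"},"delta_rot":{"type":"array"},"grip":{"type":"number"}},"required":["offset","delta_rot"]}

```bash
ls; mkdir -p pics; python3 - <<'E'
from plant import get_obs, optics, ticket, finder
import cv2
print(get_obs())
for n in ("scene","top"):
    im=optics.capture(n); cv2.imwrite(f"pics/{n}0.png",im[:,:,::-1]); print(n,optics.get_calibration(n))
    for t in ("stand","scale","plate1","stylus"):
        print(t,[(round(d["confidence"],2),[int(v) for v in d["box"]]) for d in finder.boxes_of(t,n)])
E
```

```text
pics
{'time': 0.0, 'joint_positions': array([ 1.18701590e+00,  3.42684712e-01,  1.52502428e+00,  8.53373600e-06,
        1.27535939e+00, -1.46006525e-01]), 'dq': array([ 8.11888055e-05, -3.68547436e-04,  2.56624187e-04,  7.56564931e-04,
        1.17744941e-03,  7.48536778e-04]), 'tau': array([-3.74082538e-04, -4.31237340e+01, -2.44224000e+01,  7.17547699e-02,
        5.59571455e-02, -7.32491162e-05]), 'tool_pos': array([123.48675257, 509.8606779 , 226.06213953]), 'tcp_rot': array([-3.14013381e+00, -2.22775783e-04,  2.90381610e+00]), 'contact_force': array([0.56210612, 1.0631592 , 0.11427219]), 'moment': array([ 0.00515125,  0.00874613, -0.00936795]), 'finger_force': 0.0, 'grip_width': 91.77673689411107}
scene {'fx': 614.7795979010433, 'fy': 614.7795979010433, 'cx': 318.83264354125214, 'cy': 238.51032719538892, 'world_from_camera': array([[-1.00322296e-01,  8.02468360e-01, -5.88200619e-01,
         1.34275672e+03],
       [ 9.94874214e-01,  7.33739970e-02, -6.95812834e-02,
         9.66842282e+01],
       [-1.26781480e-02, -5.92166183e-01, -8.05716127e-01,
         1.13536730e+03],
  
[... 479 characters left out ...]
array([[-2.87477411e-02, -9.78260134e-01,  2.05379353e-01,
         2.25222712e+02],
       [-9.99585129e-01,  2.84984618e-02, -4.17230575e-03,
         8.89190892e+00],
       [-1.77139526e-03, -2.05414091e-01, -9.78673548e-01,
         1.50874909e+03],
       [ 0.00000000e+00,  0.00000000e+00,  0.00000000e+00,
         1.00000000e+00]])}
stand [(0.64, [391, 178, 433, 209]), (0.6, [443, 219, 487, 243]), (0.56, [450, 173, 496, 201]), (0.38, [272, 198, 347, 270])]
scale [(0.84, [273, 195, 348, 292])]
plate1 [(0.91, [397, 283, 425, 306]), (0.88, [226, 204, 253, 222]), (0.69, [180, 276, 202, 304]), (0.66, [222, 287, 248, 304]), (0.54, [271, 198, 352, 294])]
stylus [(0.46, [452, 223, 465, 234])]
```

```bash
python3 - <<'E'
import cv2
a=cv2.imread("pics/scene0.png"); b=cv2.imread("pics/top0.png")
cv2.imwrite("pics/scene_c.png",cv2.resize(a[150:450,90:490],(800,600),interpolation=cv2.INTER_CUBIC))
cv2.imwrite("pics/top_c.png",cv2.resize(b[140:380,170:490],(800,600),interpolation=cv2.INTER_CUBIC))
E
```

```text
(no output)
```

View pics/scene_c.png

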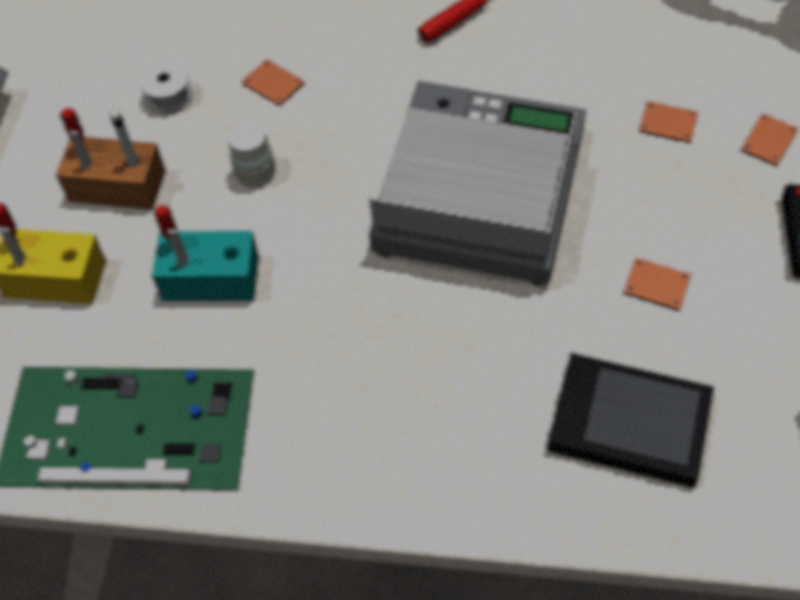

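View pics/top_c.png

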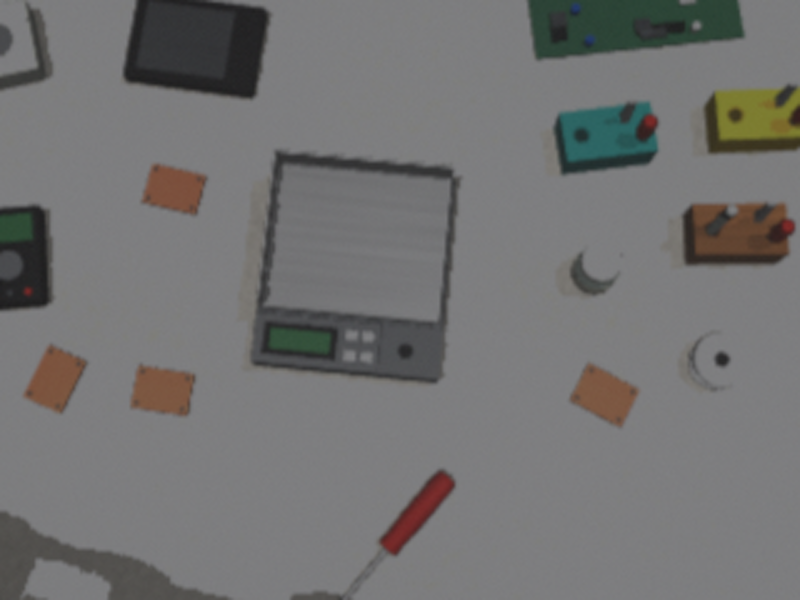

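Both views: four copper plates (scene crop 273,82; 668,121; 770,139; 657,283; the same four in top crop at 605,395; 163,390; 55,378; 174,189). The scale sits mid-bench with its console towards the robot and the zero key at top crop (405,350). There are three stand-like blocks in the top crop: turquoise (605,137), yellow (755,118) and brown wood (738,233). The brown one fits "wooden", and it alone holds the stylus (715,220).

```bash
cat > h.py <<'E'
from plant import get_obs, optics, ticket, finder
import numpy as np, cv2
from scipy.spatial.transform import Rotation as R
def ray(uv,cal,z):
    T=cal["world_from_camera"]; uv=np.atleast_2d(uv).astype(float)
    d=np.c_[(uv[:,0]-cal["cx"])/cal["fx"],(uv[:,1]-cal["cy"])/cal["fy"],np.ones(len(uv))]@T[:3,:3].T
    o=T[:3,3]; return o+d*((z-o[2])/d[:,2])[:,None]
def proj(p,cal):
    T=cal["world_from_camera"]; c=(np.atleast_2d(p)-T[:3,3])@T[:3,:3]
    return np.c_[c[:,0]/c[:,2]*cal["fx"]+cal["cx"],c[:,1]/c[:,2]*cal["fy"]+cal["cy"]]
def plates(im,cal,z=6,amin=150):
    hsv=cv2.cvtColor(im,cv2.COLOR_RGB2HSV)
    m=cv2.inRange(hsv,(4,90,70),(17,255,255)); m=cv2.morphologyEx(m,cv2.MORPH_CLOSE,np.ones((5,5)))
    out=[]
    for c in cv2.findContours(m,cv2.RETR_EXTERNAL,cv2.CHAIN_APPROX_NONE)[0]:
        if cv2.contourArea(c)<amin: continue
        P=ray(c[:,0],cal,z)[:,:2].astype(np.float32)
        (x,y),(w,h),a=cv2.minAreaRect(P)
        if w<h: w,h,a=h,w,a+90
        out.append((x,y,w,h,(a+90)%180-90,c[:,0].mean(0)))   # a: direction of long side
    return out
def move(pos=None,rpy=None,dyaw=None):
    """numbers for send_rows from the present measured pose"""
    o=get_obs(); Rt=R.from_euler('xyz',o["tcp_rot"]); 
    off=Rt.inv().apply(np.array(pos)-o["tool_pos"])/120 if pos is not None else np.zeros(3)
    rv=np.zeros(3)
    if rpy is not None: rv=(Rt.inv()*R.from_euler('xyz',rpy)).as_rotvec()/(2*np.pi)
    print("off",off.round(4),"rot",rv.round(4)); return off,rv
E
python3 - <<'E'
from h import *
for n in ("top","scene"):
    cal=optics.get_calibration(n); im=cv2.imread(f"pics/{n}0.png")[:,:,::-1].copy()
    print(n)
    for p in plates(im,cal): print([round(float(v),1) for v in p[:5]],p[5].round())
    optics.capture(n)
    for t,z in (("key_top",39),("stand_hole",53),("pan_corner",65),("scale",0),("stand",0),("pan",57),("reel",0),("flux",0),("meter",0)):
        for d in finder.pinpoint(t,n)[:3]: print(t,round(d["confidence"],2),np.round(d["uv"],1),ray(d["uv"],cal,z)[0].round(1))
print(get_obs()["time"], optics.get_calibration("wrist"))
E
```

```text
top
[407.4, 239.1, 59.2, 43.3, 79.1] [235. 296.]
[388.8, -237.9, 58.4, 43.1, 60.5] [412. 298.]
[423.1, 355.2, 59.8, 43.3, -26.1] [192. 291.]
[523.3, -831.6, 84.6, 25.3, 88.3] [624. 242.]
[552.9, 833.5, 99.9, 80.7, -88.2] [ 21. 253.]
[567.1, -398.9, 102.5, 53.9, 88.3] [466. 232.]
[632.0, 226.8, 59.5, 43.6, 74.3] [239. 215.]
[819.0, -823.7, 425.1, 100.2, -4.5] [604. 141.]
stand_hole 0.93 [403.6 193. ] [ 668.4 -226.4   53. ]
stand_hole 0.67 [456.5 230.6] [ 559.5 -361.7   53. ]
stand_hole 0.61 [461.3 186. ] [ 683.6 -384.6   53. ]
pan_corner 0.9 [276.  207.3] [634.9 119.7  65. ]
pan_corner 0.49 [237.3 214.9] [616.9 223.3  65. ]
scale 0.67 [314.8 239.4] [558.1  18.5   0. ]
stand 0.94 [463.8 231.9] [ 567.4 -395.1    0. ]
stand 0.89 [412.6 196. ] [ 675.  -259.7    0. ]
stand 0.8 [473. 189.] [ 690.6 -431.2    0. ]
pan 0.57 [311.9 234.5] [559.2  25.5  57. ]
reel 0.64 [452.5 228.8] [ 577.1 -364.5    0. ]
reel 0.6 [458.3 283.1] [ 425.1 -368.6    0. ]
meter 0.96 [178.4 243.1] [558.6 395.6   0. ]
scene
[638.5, 224.9, 60.1, 46.5, 75.1] [418. 292.]
[530.8, -408.3, 104.3, 62.3, 89.0] [143. 230.]
[429
[... 812 characters left out ...]
eel 0.73 [175.4 199.6] [ 429.5 -357.8    0. ]
reel 0.44 [156.7 243.3] [ 561.2 -369.5    0. ]
flux 0.97 [218.8 233.9] [ 521.8 -232.9    0. ]
meter 0.89 [495.5 268.1] [559.  394.6   0. ]
meter 0.39 [156.9 231.8] [ 528.9 -377.5    0. ]
1.5 {'fx': 385.6855296100695, 'fy': 385.6855296100695, 'cx': 320.7788605871177, 'cy': 236.7573203627672, 'world_from_camera': array([[ 2.35037082e-01,  9.34436874e-01,  2.67554292e-01,
         5.17053614e+01],
       [ 9.71986364e-01, -2.26036433e-01, -6.44207970e-02,
         5.27483181e+02],
       [ 2.79849617e-04,  2.75200399e-01, -9.61386843e-01,
         3.85065568e+02],
       [ 0.00000000e+00,  0.00000000e+00,  0.00000000e+00,
         1.00000000e+00]])}
```

```bash
python3 - <<'E'
from h import *
import math
move([480,0,340],[math.pi,0,math.pi])
E
```

```text
off [-3.8876 -3.4329 -0.9442] rot [ 0.      0.     -0.0378]
```

send_rows:
  offset:
    - [0,0,-0.45]
    - [0,0,-0.94]
    - [0,0,-0.94]
  delta_rot:
    - [0,0,-0.019]
    - [0,0,-0.0378]
    - [0,0,-0.0378]

```text
time: 1.88
tool_pos: [124.3, 511.9, 344.4]
tcp_rot: [3.132, 0.004, -3.141]
contact_force: [0.1, 0.3, -1.9]
grip_width: 91.7
finger_force: 0.0
```

send_rows:
  offset:
    - [-0.3,-0.425,0]
    - [-0.594,-0.85,0]
    - [-0.594,-0.85,0]
  delta_rot:
    - [0,0,0]
    - [0,0,0]
    - [0,0,0]

```text
time: 2.25
tool_pos: [196.5, 405.5, 339.1]
tcp_rot: [-3.14, 0.0, 3.136]
contact_force: [-1.0, -0.4, 0.2]
grip_width: 92.1
finger_force: 0.0
```

send_rows:
  offset:
    - [-0.3,-0.425,0]
    - [-0.594,-0.85,0]
    - [-0.594,-0.85,0]
  delta_rot:
    - [0,0,0]
    - [0,0,0]
    - [0,0,0]

```text
time: 2.62
tool_pos: [267.8, 304.1, 339.0]
tcp_rot: [-3.141, -0.0, 3.135]
contact_force: [-0.7, -0.0, 0.1]
grip_width: 92.0
finger_force: 0.0
```

send_rows:
  offset:
    - [-0.3,-0.425,0]
    - [-0.594,-0.85,0]
    - [-0.594,-0.85,0]
  delta_rot:
    - [0,0,0]
    - [0,0,0]
    - [0,0,0]

```text
time: 3.0
tool_pos: [339.0, 202.5, 338.9]
tcp_rot: [-3.141, -0.001, 3.135]
contact_force: [0.4, 0.7, 0.2]
grip_width: 91.8
finger_force: 0.0
```

send_rows:
  offset:
    - [-0.3,-0.425,0]
    - [-0.594,-0.85,0]
    - [-0.594,-0.85,0]
  delta_rot:
    - [0,0,0]
    - [0,0,0]
    - [0,0,0]

```text
time: 3.38
tool_pos: [410.0, 101.5, 338.6]
tcp_rot: [3.141, -0.001, 3.138]
contact_force: [-1.2, 1.1, 0.0]
grip_width: 91.7
finger_force: 0.0
```

send_rows:
  offset:
    - [-0.3,-0.425,0]
    - [-0.594,-0.85,0]
    - [-0.594,-0.85,0]
    - [-0.594,-0.85,0]
  delta_rot:
    - [0,0,0]
    - [0,0,0]
    - [0,0,0]
    - [0,0,0]

```text
time: 3.88
tool_pos: [479.6, 2.6, 339.1]
tcp_rot: [3.14, -0.001, -3.14]
contact_force: [-0.4, 0.6, 0.2]
grip_width: 91.4
finger_force: 0.0
```

```bash
python3 - <<'E'
from h import *
cal=optics.get_calibration("wrist"); im=optics.capture("wrist"); cv2.imwrite("pics/w1.png",im[:,:,::-1])
np.save("w1cal.npy",cal,allow_pickle=True)
for t,z in (("key_top",39),("pan_corner",65),("scale",0),("pan",57)):
    for d in finder.pinpoint(t,"wrist")[:2]: print(t,round(d["confidence"],2),np.round(d["uv"],1),ray(d["uv"],cal,z)[0].round(1))
b=optics.capture("top"); cb=optics.get_calibration("top"); cv2.imwrite("pics/top1.png",b[:,:,::-1])
for p in plates(b,cb): print([round(float(v),1) for v in p[:5]],p[5].round())
print(cal["world_from_camera"].round(3))
E
```

```text
key_top 0.65 [298.7 154.6] [436.9 -22.9  39. ]
pan_corner 0.95 [402.9 324.3] [642.4 105.6  65. ]
pan_corner 0.34 [480.4 298.1] [606.6 198.2  65. ]
scale 0.64 [336.7 240.5] [552.7  24.5  -0. ]
pan 0.98 [338.3 255.2] [554.3  24.1  57. ]
[407.3, 238.9, 60.0, 43.4, 80.2] [235. 296.]
[388.8, -237.9, 58.4, 43.1, 60.5] [412. 298.]
[422.9, 355.2, 59.3, 43.3, -25.7] [192. 291.]
[523.3, -831.6, 84.6, 25.3, 88.3] [624. 242.]
[552.5, 833.2, 100.5, 80.8, -87.8] [ 21. 253.]
[567.1, -398.8, 102.7, 53.9, 88.3] [466. 231.]
[631.9, 226.6, 60.0, 43.5, 74.0] [239. 215.]
[817.7, -823.6, 428.2, 103.1, -4.9] [605. 141.]
[[-2.00000e-03  9.62000e-01  2.74000e-01  4.05708e+02]
 [ 1.00000e+00  2.00000e-03  2.00000e-03  1.99800e+00]
 [ 2.00000e-03  2.74000e-01 -9.62000e-01  4.97504e+02]
 [ 0.00000e+00  0.00000e+00  0.00000e+00  1.00000e+00]]
```

View pics/w1.png

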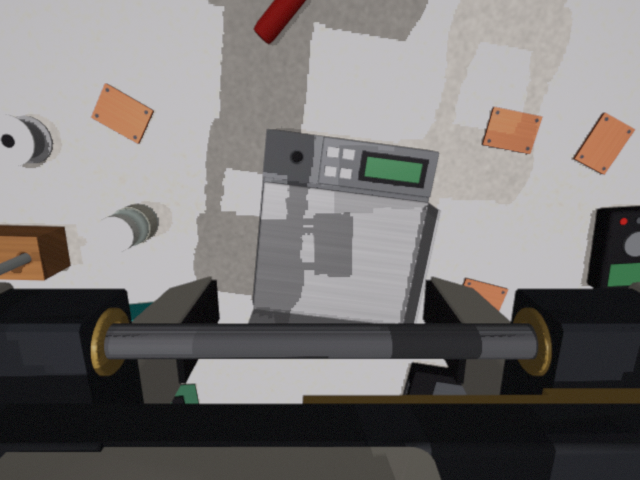

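The wrist view shows the scale from above: console corners near (267,130) and (437,150), key near (297,157), pan in shadow, plates at (122,112), (513,130), (603,143) and (485,292). I'll enlarge it for accurate corners.

```bash
python3 - <<'E'
import cv2
a=cv2.imread("pics/w1.png")
cv2.imwrite("pics/w1c.png",cv2.resize(a[120:330,245:445],None,fx=2.8,fy=2.8,interpolation=cv2.INTER_CUBIC))
E
```

```text
(no output)
```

View pics/w1c.png

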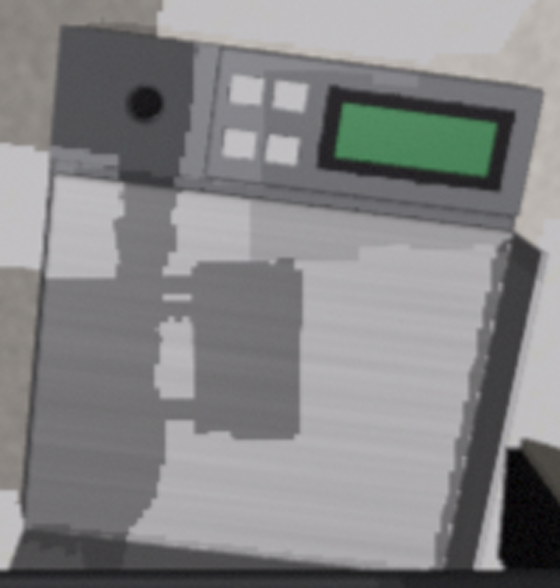

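```bash
cat > fit.py <<'E'
from h import *
from scipy.optimize import least_squares
cal=np.load("w1cal.npy",allow_pickle=True).item()
A=np.array([[63,25],[543,92],[146,103],[52,176],[505,235],[30,527]])/2.8+[245,120]
L=np.array([[-137,-100,45],[-137,100,45],[-110,-62.5,39],[-80,-95,65],[-80,92,65],[77,-95,65]])
def w(p,l):
    c,s=np.cos(p[2]),np.sin(p[2]); l=np.atleast_2d(l)
    return np.c_[p[0]+c*l[:,0]-s*l[:,1],p[1]+s*l[:,0]+c*l[:,1],l[:,2]]
r=least_squares(lambda p:(proj(w(p,L),cal)-A).ravel(),[556,24,-.1],loss="soft_l1")
p=r.x
if __name__=="__main__":
    print(p,np.degrees(p[2]));print((proj(w(p,L),cal)-A).round(1))
    print("key",w(p,[-110,-62.5,39]),"corner",w(p,[77,92,65]))
    t=optics.get_calibration("top");s=optics.get_calibration("scene")
    print(proj(w(p,[-110,-62.5,39]),t),proj(w(p,[77,92,65]),t),proj(w(p,[77,92,65]),s))
E
python3 fit.py
```

```text
[ 5.57111937e+02  2.29153452e+01 -1.28575401e-01] -7.3668278088799015
[[-1.1  0.3]
 [ 0.9 -0.1]
 [-0.2  0.5]
 [ 0.2 -0.6]
 [ 2.1 -0.3]
 [-3.4  0.5]]
key [[440.00608568 -24.9643949   39.        ]] corner [[645.2727176  104.28288676  65.        ]]
[[332.14955672 279.20172959]] [[281.67972932 203.40532897]] [[362.85940233 274.60232034]]
```

```bash
sed -i 's/\[30,527\]/[21,528]/' fit.py; python3 fit.py; python3 - <<'E'
from h import *
im=cv2.imread("pics/w1.png")[:,:,::-1].copy()
cal=np.load("w1cal.npy",allow_pickle=True).item()
for p in plates(im,cal): print([round(float(v),1) for v in p[:5]],p[5].round())
E
```

```text
[ 5.57173934e+02  2.25878369e+01 -1.29911358e-01] -7.443372524056614
[[-1.2  0.2]
 [ 0.8  0.1]
 [-0.3  0.5]
 [ 0.  -0.6]
 [ 1.9 -0.1]
 [-0.6  0.1]]
key [[440.00422172 -25.13541213  39.        ]] corner [[645.44333927 103.83752682  65.        ]]
[[332.21395526 279.20057317]] [[281.84471029 203.33944265]] [[362.63939647 274.65466693]]
[628.2, 226.9, 62.4, 33.6, 75.1] [486. 291.]
[569.5, -385.1, 96.1, 76.6, 87.8] [ 26. 252.]
[425.1, 353.6, 61.8, 47.2, -25.8] [603. 143.]
[409.5, 237.2, 62.6, 45.3, 79.6] [512. 130.]
[390.9, -238.6, 62.2, 45.5, 59.4] [122. 113.]
```

send_rows:
  offset:
    - [-0.08,-0.4,0]
    - [-0.16,-0.767,0]
    - [-0.16,-0.767,0]
  delta_rot:
    - [0,0,0.025]
    - [0,0,0.05]
    - [0,0,0.05]

```text
time: 4.55
tool_pos: [499.3, -93.9, 339.1]
tcp_rot: [-3.141, -0.0, 2.823]
contact_force: [-0.5, 0.3, 0.2]
grip_width: 91.7
finger_force: 0.0
```

```bash
python3 - <<'E'
from h import *
import math
o=get_obs();print(o["joint_positions"].round(2))
move([557,-366,260],[math.pi,0,math.pi/2])
E
```

```text
[-0.34  0.25  1.35 -0.    1.54 -1.59]
off [-1.1672 -2.0027  0.6595] rot [-1.000e-04 -0.000e+00  1.993e-01]
```

send_rows:
  offset:
    - [-0.2,-0.35,0.1]
    - [-0.4,-0.7,0.2]
    - [-0.584,-1.0,0.33]
    - [-0.584,-1.0,0.33]
  delta_rot:
    - [0,0,0]
    - [0,0,0]
    - [0,0,0]
    - [0,0,0]

```text
time: 5.05
tool_pos: [528.3, -228.7, 297.9]
tcp_rot: [3.141, -0.003, 2.826]
contact_force: [-0.4, 0.8, 0.4]
grip_width: 92.0
finger_force: 0.0
```

send_rows:
  offset:
    - [-0.2,-0.35,0.1]
    - [-0.4,-0.7,0.2]
    - [-0.584,-1.0,0.33]
    - [-0.584,-1.0,0.33]
  delta_rot:
    - [0,0,0]
    - [0,0,0]
    - [0,0,0]
    - [0,0,0]

```text
time: 5.55
tool_pos: [558.0, -363.8, 258.2]
tcp_rot: [3.14, -0.003, 2.827]
contact_force: [-0.7, 1.2, -0.6]
grip_width: 92.0
finger_force: 0.0
```

send_rows:
  offset:
    - [0,0,0]
    - [0,0,0]
    - [0,0,0]
    - [0,0,0]
    - [0,0,0]
    - [0,0,0]
    - [0,0,0]
    - [0,0,0]
  delta_rot:
    - [0,0,0.029]
    - [0,0,0.058]
    - [0,0,0.087]
    - [0,0,0.116]
    - [0,0,0.145]
    - [0,0,0.174]
    - [0,0,0.199]
    - [0,0,0.199]

```text
time: 6.55
tool_pos: [558.8, -361.2, 261.7]
tcp_rot: [3.14, 0.0, 1.581]
contact_force: [0.1, -0.3, -0.3]
grip_width: 91.5
finger_force: 0.0
```

```bash
python3 - <<'E'
from h import *
cal=optics.get_calibration("wrist"); im=optics.capture("wrist"); cv2.imwrite("pics/w2.png",im[:,:,::-1])
np.save("w2cal.npy",cal,allow_pickle=True); print(get_obs()["tool_pos"])
for t,z in (("stand_hole",53),("stand",0),("stylus",8)):
    for d in finder.pinpoint(t,"wrist")[:3]: print(t,round(d["confidence"],2),np.round(d["uv"],1),ray(d["uv"],cal,z)[0].round(1))
for d in finder.boxes_of("stylus","wrist"): print(d["confidence"],np.round(d["box"]))
cv2.imwrite("pics/w2c.png",cv2.resize(im[:,:,::-1][60:460,40:600],(800,571)))
E
```

```text
[ 558.68013143 -361.5948821   261.52054327]
stand_hole 0.85 [454.5 234.7] [ 691.8 -388.9   53. ]
stand_hole 0.78 [320.2 202.2] [ 558.6 -357.7   53. ]
stand_hole 0.75 [450.9  54.3] [ 671.3 -225.7   53. ]
stand 0.9 [431.3  93.3] [ 671.3 -253.6    0. ]
stand 0.84 [433.2 251.9] [ 688.8 -424.3    0. ]
stand 0.57 [322.4 222.7] [ 561.4 -391.1    0. ]
stylus 0.8 [322.3 190.6] [ 560.8 -353.6    8. ]
0.95 [316. 195. 330. 231.]
0.39 [120.  35. 189. 114.]
```

View pics/w2.png

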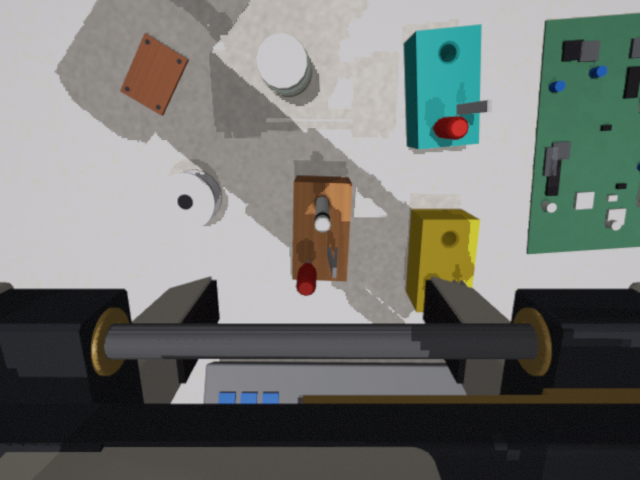

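Stands in this view: turquoise (443,88) and yellow (444,258), both with an empty hole, and brown wood (322,228) holding the aluminium stylus with its top at (322,222). The brown one fits "wooden tool block". I'll confirm it enlarged.

```bash
python3 - <<'E'
from h import *
im=cv2.imread("pics/w2.png"); cv2.imwrite("pics/w2d.png",cv2.resize(im[165:305,270:375],None,fx=4,fy=4,interpolation=cv2.INTER_CUBIC))
cal=np.load("w2cal.npy",allow_pickle=True).item()
print(ray([322,222],cal,138),ray([321,204],cal,53), ray([[293,177],[351,180],[349,280],[292,278]],cal,53))
E
```

```text
[[ 560.00165647 -356.43648495  138.        ]] [[ 559.41955657 -359.41710444   53.        ]] [[ 532.60583842 -333.7024203    53.        ]
 [ 587.67189032 -335.97208503   53.        ]
 [ 588.89895637 -438.06775896   53.        ]
 [ 530.62269346 -436.45690608   53.        ]]
```

View pics/w2d.png

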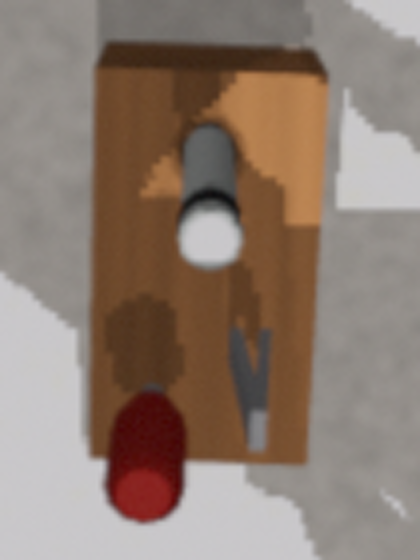

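The enlargement confirms it: a wooden block holds the aluminium stylus with a black band, top at (322.5,223.7), and beside it are the red screwdriver and the tweezers.

```bash
python3 - <<'E'
from h import *
cal=np.load("w2cal.npy",allow_pickle=True).item()
c=ray([[294.3,182],[351.8,184.5],[347,280.8],[293,279.3]],cal,53); print(c.round(1),c.mean(0))
ax=(c[0]+c[1]-c[2]-c[3]); ax/=np.linalg.norm(ax); print("hole",c.mean(0)+30*ax, ax)
print("top",ray([322.5,223.75],cal,138)); print(proj(c.mean(0)+30*ax,cal), proj(c.mean(0)+30*ax,optics.get_calibration("top")))
import math
move([560,-357,110],[math.pi,0,math.pi/2])
E
```

```text
[[ 533.8 -338.4   53. ]
 [ 588.6 -340.2   53. ]
 [ 586.9 -439.    53. ]
 [ 531.6 -437.9   53. ]] [ 560.21964825 -388.87807876   53.        ]
hole [ 560.80393438 -358.88376913   53.        ] [0.0194762  0.99981032 0.        ]
top [[ 560.39374727 -357.78925668  138.        ]]
[[322.4387621 203.4708871]] [[455.40384952 230.1546131 ]]
off [0.0492 0.0145 1.2552] rot [ 0.     -0.      0.0013]
```

send_rows:
  offset:
    - [0.028,0.015,0.3]
    - [0.028,0.015,0.7]
    - [0.028,0.015,0.7]
  delta_rot:
    - [0,0,0.001]
    - [0,0,0.001]
    - [0,0,0.001]

```text
time: 7.18
tool_pos: [558.1, -358.6, 172.4]
tcp_rot: [-3.135, -0.006, 1.571]
contact_force: [0.1, -0.1, 0.3]
grip_width: 91.7
finger_force: 0.0
```

send_rows:
  offset:
    - [0,0,0.25]
    - [0,0,0.5]
    - [0,0,0.688]
    - [0,0,0.688]
    - [0,0,0.688]
  delta_rot:
    - [0,0,0]
    - [0,0,0]
    - [0,0,0]
    - [0,0,0]
    - [0,0,0]

```text
time: 7.8
tool_pos: [561.0, -361.0, 96.2]
tcp_rot: [3.139, 0.002, 1.571]
contact_force: [0.2, 0.5, -0.6]
grip_width: 91.7
finger_force: 0.0
```

send_rows:
  offset:
    - [0,0,0]
    - [0,0,0]
    - [0,0,0]
    - [0,0,0]
    - [0,0,0]
    - [0,0,0]
    - [0,0,0]
    - [0,0,0]
  delta_rot:
    - [0,0,0]
    - [0,0,0]
    - [0,0,0]
    - [0,0,0]
    - [0,0,0]
    - [0,0,0]
    - [0,0,0]
    - [0,0,0]
  grip: 0

```text
time: 8.8
tool_pos: [559.9, -360.1, 93.7]
tcp_rot: [-3.142, -0.0, 1.571]
contact_force: [0.6, -0.6, 0.5]
grip_width: 16.6
finger_force: 0.0
```

send_rows:
  offset:
    - [0,0,0]
    - [0,0,0]
    - [0,0,0]
    - [0,0,0]
  delta_rot:
    - [0,0,0]
    - [0,0,0]
    - [0,0,0]
    - [0,0,0]

```text
time: 9.3
tool_pos: [559.9, -360.1, 93.7]
tcp_rot: [3.142, -0.0, 1.571]
contact_force: [-0.3, 0.5, -0.1]
grip_width: 10.7
finger_force: 30.0
```

send_rows:
  offset:
    - [0,0,-0.15]
    - [0,0,-0.4]
    - [0,0,-0.65]
    - [0,0,-0.65]
  delta_rot:
    - [0,0,0]
    - [0,0,0]
    - [0,0,0]
    - [0,0,0]

```text
time: 9.8
tool_pos: [561.3, -361.2, 176.0]
tcp_rot: [3.136, 0.004, 1.571]
contact_force: [-0.2, -0.6, -1.5]
grip_width: 11.5
finger_force: 30.0
```

```bash
python3 - <<'E'
from h import *
import math
cal=optics.get_calibration("wrist"); im=optics.capture("wrist"); cv2.imwrite("pics/w3.png",im[:,:,::-1])
np.save("w3cal.npy",cal,allow_pickle=True); o=get_obs();print(o["tool_pos"],o["contact_force"])
p=o["tool_pos"]; print("expected tip uv",proj([p[0],p[1],p[2]-87],cal))
for d in finder.pinpoint("stylus_tip","wrist")[:3]: print(round(d["confidence"],2),np.round(d["uv"],1),ray(d["uv"],cal,p[2]-87)[0].round(1))
sil=[]
for d in finder.boxes_of("stylus","wrist"): print(d["confidence"],np.round(d["box"]))
move([440,-25,p[2]],[math.pi,0,math.pi/2])
cv2.imwrite("pics/w3c.png",cv2.resize(im[:,:,::-1][100:400,220:420],(400,600)))
E
```

```text
[ 560.46299338 -360.52332222  173.75435743] [ 0.45385893  0.1115948  -0.26197222]
expected tip uv [[318.47274705 239.75767628]]
0.94 [320.7 238. ] [ 562.  -359.3   86.8]
0.58 [306. 235. 334. 366.]
off [ 2.7896 -0.9969 -0.0184] rot [-0.0001 -0.0001 -0.    ]
```

View pics/w3c.png

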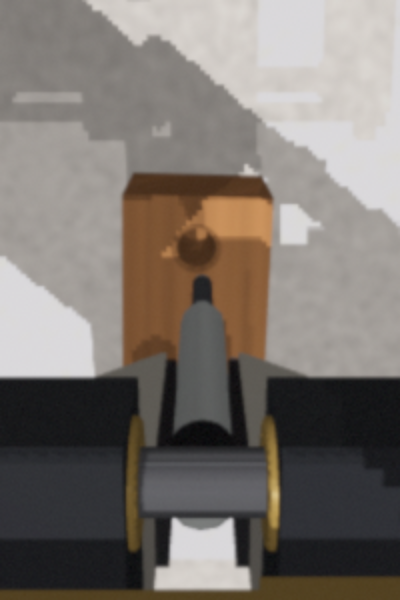

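The wrist crop shows the stylus held upright, its tip at about uv (321,240), with the empty hole at about (318.5,222.5).

```bash
python3 - <<'E'
from h import *
cal=np.load("w3cal.npy",allow_pickle=True).item()
print(ray([321,239.5],cal,86.8),ray([318.5,222.5],cal,53))
E
```

```text
[[ 562.15386762 -360.3319138    86.8       ]] [[ 560.47674757 -357.11219741   53.        ]]
```

send_rows:
  offset:
    - [0.3,-0.11,-0.1]
    - [0.6,-0.22,-0.2]
    - [0.93,-0.34,-0.2]
    - [0.93,-0.34,-0.2]
  delta_rot:
    - [0,0,0]
    - [0,0,0]
    - [0,0,0]
    - [0,0,0]

```text
time: 10.45
tool_pos: [518.0, -245.8, 195.1]
tcp_rot: [-3.139, -0.002, 1.573]
contact_force: [-0.1, -1.0, -0.2]
grip_width: 11.3
finger_force: 30.0
```

send_rows:
  offset:
    - [0.3,-0.11,0]
    - [0.6,-0.22,0]
    - [0.93,-0.34,0]
    - [0.93,-0.34,0]
  delta_rot:
    - [0,0,0]
    - [0,0,0]
    - [0,0,0]
    - [0,0,0]

```text
time: 10.95
tool_pos: [477.6, -135.3, 195.2]
tcp_rot: [-3.14, -0.001, 1.573]
contact_force: [0.5, -0.3, -0.5]
grip_width: 11.3
finger_force: 30.0
```

send_rows:
  offset:
    - [0.3,-0.11,0]
    - [0.6,-0.22,0]
    - [0.93,-0.34,0]
    - [0.93,-0.34,0]
    - [0.93,-0.34,0.2]
    - [0.93,-0.34,0.3]
    - [0.93,-0.34,0.3]
  delta_rot:
    - [0,0,0]
    - [0,0,0]
    - [0,0,0]
    - [0,0,0]
    - [0,0,0]
    - [0,0,0]
    - [0,0,0]

```text
time: 11.82
tool_pos: [437.6, -26.1, 158.9]
tcp_rot: [-3.139, -0.0, 1.569]
contact_force: [-0.5, -0.0, 0.4]
grip_width: 11.2
finger_force: 30.0
```

```bash
python3 - <<'E'
from h import *
cal=optics.get_calibration("wrist"); im=optics.capture("wrist"); cv2.imwrite("pics/w4.png",im[:,:,::-1])
np.save("w4cal.npy",cal,allow_pickle=True); o=get_obs();print(o["tool_pos"],o["contact_force"],o["grip_width"])
p=o["tool_pos"]
for d in finder.pinpoint("stylus_tip","wrist")[:3]: print(round(d["confidence"],2),np.round(d["uv"],1),ray(d["uv"],cal,p[2]-87)[0].round(1))
for d in finder.pinpoint("key_top","wrist")[:3]: print("key",round(d["confidence"],2),np.round(d["uv"],1),ray(d["uv"],cal,39)[0].round(1))
print("pred key",proj([440,-25,39],cal))
cv2.imwrite("pics/w4c.png",cv2.resize(im[:,:,::-1][140:340,220:420],(600,600),interpolation=cv2.INTER_CUBIC))
E
```

```text
[437.95358832 -26.02141925 159.55708139] [0.89800923 0.65243245 0.27769317] 11.409583760587973
0.74 [324.  237.8] [439.8 -22.8  72.6]
key 0.74 [324.9 227.5] [440.6 -24.5  39. ]
pred key [[324.0770876  228.16954458]]
```

View pics/w4c.png

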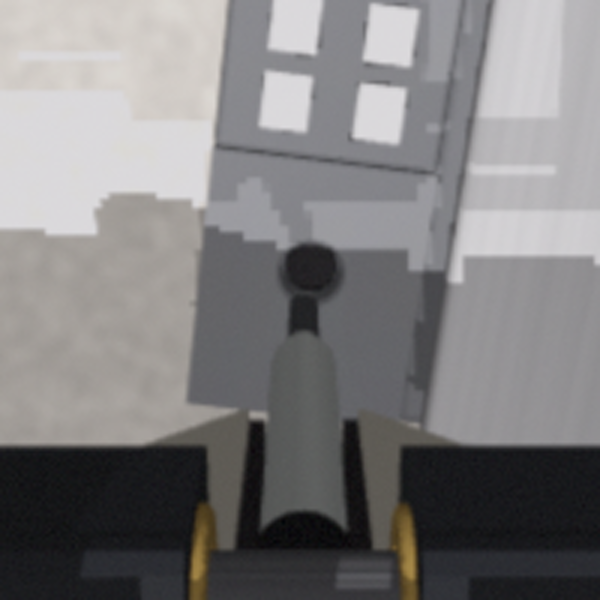

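The crop shows the key bore at uv (324,229.3) and the tip at uv (321.3,239.3).

```bash
python3 - <<'E'
from h import *
cal=np.load("w4cal.npy",allow_pickle=True).item()
print(ray([321.3,239.3],cal,72.6),ray([324,229.3],cal,39.5))
E
```

```text
[[437.96692343 -23.80124871  72.6       ]] [[439.9408184 -25.7391597  39.5      ]]
```

send_rows:
  offset:
    - [-0.011,0.017,0.05]
    - [-0.011,0.017,0.12]
    - [-0.011,0.017,0.2]
    - [-0.011,0.017,0.255]
    - [-0.011,0.017,0.255]
    - [-0.011,0.017,0.255]
  delta_rot:
    - [0,0,0]
    - [0,0,0]
    - [0,0,0]
    - [0,0,0]
    - [0,0,0]
    - [0,0,0]

```text
time: 12.72
tool_pos: [439.8, -26.6, 129.3]
tcp_rot: [3.141, -0.0, 1.571]
contact_force: [1.0, 0.7, 0.1]
grip_width: 11.0
finger_force: 30.0
```

```bash
python3 - <<'E'
from h import *
cal=optics.get_calibration("wrist"); im=optics.capture("wrist"); o=get_obs();print(o["tool_pos"],o["contact_force"],o["grip_width"])
cv2.imwrite("pics/w5c.png",cv2.resize(im[:,:,::-1][180:280,270:370],(500,500),interpolation=cv2.INTER_CUBIC))
E
```

```text
[439.83989183 -26.62815208 129.35375524] [-0.07887279 -0.91303317 -0.69599364] 11.35536301005237
```

View pics/w5c.png

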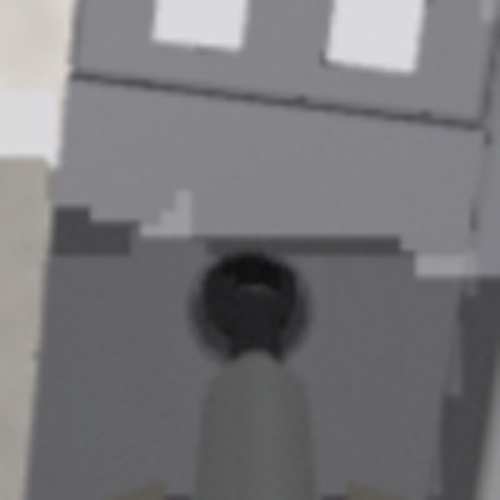

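The tip is in the bore, roughly centred at crop (255,290). Pressing now.

send_rows:
  offset:
    - [0,0,0.025]
    - [0,0,0.042]
    - [0,0,0.058]
    - [0,0,0.066]
    - [0,0,0.066]
    - [0,0,0.066]
  delta_rot:
    - [0,0,0]
    - [0,0,0]
    - [0,0,0]
    - [0,0,0]
    - [0,0,0]
    - [0,0,0]

```text
time: 13.52
tool_pos: [439.8, -26.6, 121.4]
tcp_rot: [3.141, 0.0, 1.571]
contact_force: [-0.3, 0.3, 2.9]
grip_width: 11.3
finger_force: 30.0
```

Contact at 2.9 N so far; pressing on to the stop.

send_rows:
  offset:
    - [0,0,0.012]
    - [0,0,0.025]
    - [0,0,0.025]
    - [0,0,0.025]
  delta_rot:
    - [0,0,0]
    - [0,0,0]
    - [0,0,0]
    - [0,0,0]

```text
time: 14.02
tool_pos: [440.3, -26.8, 119.8]
tcp_rot: [3.139, 0.001, 1.571]
contact_force: [-3.4, 0.6, 19.9]
grip_width: 11.1
finger_force: 30.0
```

send_rows:
  offset:
    - [0,0,0.01]
    - [0,0,0.01]
    - [0,0,0.01]
    - [0,0,0.01]
  delta_rot:
    - [0,0,0]
    - [0,0,0]
    - [0,0,0]
    - [0,0,0]

```text
time: 14.52
tool_pos: [440.6, -26.8, 119.4]
tcp_rot: [3.138, 0.001, 1.571]
contact_force: [-4.9, 0.8, 25.9]
grip_width: 11.2
finger_force: 30.1
```

send_rows:
  offset:
    - [0,0,-0.1]
    - [0,0,-0.35]
    - [0,0,-0.65]
    - [0,0,-0.65]
  delta_rot:
    - [0,0,0]
    - [0,0,0]
    - [0,0,0]
    - [0,0,0]

```text
time: 15.02
tool_pos: [440.9, -26.9, 196.9]
tcp_rot: [3.137, 0.001, 1.571]
contact_force: [-0.1, -0.6, -0.9]
grip_width: 11.3
finger_force: 30.0
```

send_rows:
  offset:
    - [-0.3,0.11,0]
    - [-0.6,0.22,0]
    - [-0.922,0.331,0]
    - [-0.922,0.331,0]
  delta_rot:
    - [0,0,0]
    - [0,0,0]
    - [0,0,0]
    - [0,0,0]

```text
time: 15.52
tool_pos: [479.3, -139.2, 193.3]
tcp_rot: [-3.14, -0.001, 1.568]
contact_force: [-0.5, 0.0, -0.5]
grip_width: 11.2
finger_force: 30.0
```

send_rows:
  offset:
    - [-0.3,0.11,0]
    - [-0.6,0.22,0]
    - [-0.922,0.331,0]
    - [-0.922,0.331,0]
  delta_rot:
    - [0,0,0]
    - [0,0,0]
    - [0,0,0]
    - [0,0,0]

```text
time: 16.02
tool_pos: [518.9, -249.0, 193.3]
tcp_rot: [-3.14, -0.001, 1.568]
contact_force: [0.2, 0.0, -0.8]
grip_width: 11.3
finger_force: 30.0
```

send_rows:
  offset:
    - [-0.3,0.11,0]
    - [-0.6,0.22,0]
    - [-0.922,0.331,0]
    - [-0.922,0.331,0.08]
    - [-0.922,0.331,0.16]
    - [-0.922,0.331,0.18]
    - [-0.922,0.331,0.18]
  delta_rot:
    - [0,0,0]
    - [0,0,0]
    - [0,0,0]
    - [0,0,0]
    - [0,0,0]
    - [0,0,0]
    - [0,0,0]

```text
time: 16.9
tool_pos: [558.7, -357.5, 173.5]
tcp_rot: [-3.141, -0.0, 1.571]
contact_force: [-0.6, 0.4, -0.4]
grip_width: 10.9
finger_force: 30.0
```

```bash
python3 - <<'E'
from h import *
cal=optics.get_calibration("wrist"); im=optics.capture("wrist"); cv2.imwrite("pics/w6.png",im[:,:,::-1])
np.save("w6cal.npy",cal,allow_pickle=True); o=get_obs();print(o["tool_pos"],o["contact_force"],o["grip_width"])
p=o["tool_pos"]
for d in finder.pinpoint("stylus_tip","wrist")[:3]: print(round(d["confidence"],2),np.round(d["uv"],1),ray(d["uv"],cal,p[2]-87)[0].round(1))
for d in finder.pinpoint("stand_hole","wrist")[:3]: print("hole",round(d["confidence"],2),np.round(d["uv"],1),ray(d["uv"],cal,53)[0].round(1))
cv2.imwrite("pics/w6c.png",cv2.resize(im[:,:,::-1][180:280,270:370],(500,500),interpolation=cv2.INTER_CUBIC))
E
```

```text
[ 558.86382219 -357.80379175  173.83968785] [ 0.32991509 -0.71541131  0.68025356] 11.076558471094504
0.84 [321.6 240.2] [ 559.4 -355.9   86.8]
0.48 [162.6 219.8] [ 455.7 -342.2   86.8]
hole 0.95 [319.8 231.4] [ 558.2 -359.    53. ]
hole 0.64 [489.3 272.7] [ 689.1 -391.9   53. ]
hole 0.64 [489.8  32.8] [ 669.1 -224.5   53. ]
```

View pics/w6c.png

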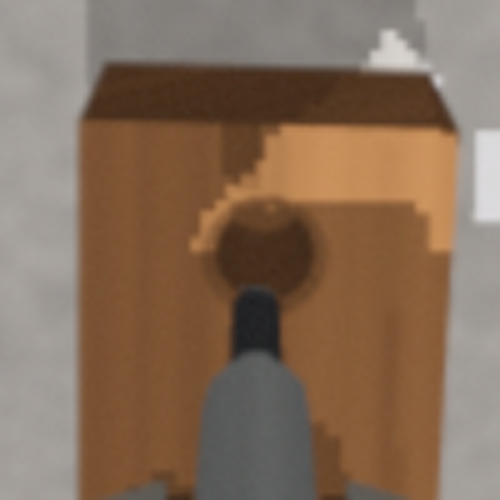

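Hole centre is at uv (323,230); tip at uv (321.2,239).

```bash
python3 - <<'E'
from h import *
cal=np.load("w6cal.npy",allow_pickle=True).item()
print(ray([321.2,239.0],cal,86.8),ray([323,230],cal,53))
E
```

```text
[[ 559.18282374 -355.07282537   86.8       ]] [[ 560.55234774 -357.9286932    53.        ]]
```

send_rows:
  offset:
    - [-0.018,0.011,0]
    - [-0.018,0.011,0.1]
    - [-0.018,0.011,0.2]
    - [-0.018,0.011,0.3]
    - [-0.018,0.011,0.37]
    - [-0.018,0.011,0.37]
  delta_rot:
    - [0,0,0]
    - [0,0,0]
    - [0,0,0]
    - [0,0,0]
    - [0,0,0]
    - [0,0,0]

```text
time: 17.8
tool_pos: [559.7, -360.4, 127.9]
tcp_rot: [-3.14, -0.001, 1.571]
contact_force: [-0.3, -0.3, -0.2]
grip_width: 11.3
finger_force: 30.0
```

```bash
python3 - <<'E'
from h import *
cal=optics.get_calibration("wrist"); im=optics.capture("wrist"); o=get_obs();print(o["tool_pos"],o["contact_force"],o["grip_width"])
cv2.imwrite("pics/w7c.png",cv2.resize(im[:,:,::-1][180:280,270:370],(500,500),interpolation=cv2.INTER_CUBIC))
E
```

```text
[ 559.99227896 -360.65333415  128.70148465] [ 0.10387107 -0.22432269 -0.04589465] 11.06786790345434
```

View pics/w7c.png

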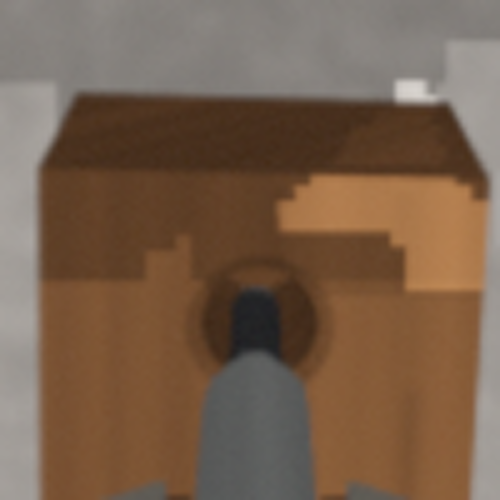

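The tip is in the hole, near its centre. Lowering and releasing.

send_rows:
  offset:
    - [0,0.002,0.08]
    - [0,0.002,0.16]
    - [0,0.002,0.22]
    - [0,0.002,0.265]
    - [0,0.002,0.265]
    - [0,0.002,0.265]
  delta_rot:
    - [0,0,0]
    - [0,0,0]
    - [0,0,0]
    - [0,0,0]
    - [0,0,0]
    - [0,0,0]

```text
time: 18.6
tool_pos: [560.5, -360.8, 97.5]
tcp_rot: [3.141, 0.0, 1.57]
contact_force: [0.6, -0.0, -0.0]
grip_width: 11.1
finger_force: 30.0
```

send_rows:
  offset:
    - [0,0,0]
    - [0,0,0]
    - [0,0,0]
    - [0,0,0]
    - [0,0,-0.05]
    - [0,0,-0.3]
    - [0,0,-0.7]
    - [0,0,-1.0]
  delta_rot:
    - [0,0,0]
    - [0,0,0]
    - [0,0,0]
    - [0,0,0]
    - [0,0,0]
    - [0,0,0]
    - [0,0,0]
    - [0,0,0]
  grip: 0.5

```text
time: 19.6
tool_pos: [560.6, -360.9, 219.9]
tcp_rot: [3.14, 0.001, 1.57]
contact_force: [-0.5, -1.5, -0.3]
grip_width: 46.1
finger_force: 0.0
```

```bash
python3 - <<'E'
from h import *
import math
cal=optics.get_calibration("wrist"); im=optics.capture("wrist"); o=get_obs();print(o["tool_pos"],o["grip_width"])
cv2.imwrite("pics/w8.png",im[:,:,::-1])
for d in finder.boxes_of("stylus","wrist"): print(d["confidence"],np.round(d["box"]))
for p in plates(im,cal): print([round(float(v),1) for v in p[:5]],p[5].round())
cv2.imwrite("pics/w8c.png",cv2.resize(im[:,:,::-1][150:290,270:375],None,fx=3,fy=3,interpolation=cv2.INTER_CUBIC))
print("plate C yaw options"); 
# tool y = (sin yaw,-cos yaw) along long direction a: yaw=a+90deg
for a in (59.4,): 
    for yaw in (a+90,a-90): move([390.9,-238.6,100],[math.pi,0,math.radians(yaw)])
E
```

```text
[ 561.96893307 -362.00927085  225.36112151] 45.83028363717434
0.68 [311. 202. 331. 251.]
[559.7, -399.5, 121.7, 63.2, 88.7] [320. 248.]
[390.4, -239.4, 61.7, 46.1, 59.7] [129.  69.]
plate C yaw options
off [ 1.0342 -1.4333  1.009 ] rot [ 0.0006  0.0015 -0.165 ]
off [ 1.0342 -1.4333  1.009 ] rot [ 0.0018 -0.0007  0.335 ]
```

View pics/w8c.png

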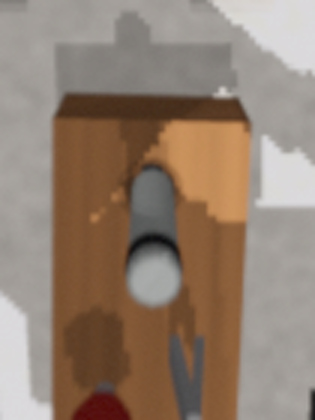

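The stylus stands upright in its hole again, with its black band and white top visible. Next, plate C.

send_rows:
  offset:
    - [0.3,-0.35,0]
    - [0.6,-0.7,0.2]
    - [0.9,-1.0,0.3]
    - [0.9,-1.0,0.3]
    - [0.9,-1.0,0.3]
    - [0.9,-1.0,0.3]
    - [0.9,-1.0,0.3]
    - [0.9,-1.0,0.3]
  delta_rot:
    - [0,0,-0.028]
    - [0,0,-0.056]
    - [0,0,-0.084]
    - [0,0,-0.112]
    - [0,0,-0.14]
    - [0,0,-0.166]
    - [0,0,-0.166]
    - [0,0,-0.166]
  grip: 1

```text
time: 20.7
tool_pos: [440.2, -252.6, 181.0]
tcp_rot: [3.141, -0.0, 2.61]
contact_force: [0.3, -0.8, -0.1]
grip_width: 91.8
finger_force: 0.0
```

```bash
cat > tgt.py <<'E'
from h import *
import sys, math
# usage: tgt.py x y z yawdeg
x,y,z,a=map(float,sys.argv[1:5])
o=get_obs();print(o["time"],o["tool_pos"].round(1),o["tcp_rot"].round(3),"q6",o["joint_positions"][5].round(2),o["contact_force"].round(1),round(o["grip_width"],1))
cal=optics.get_calibration("wrist"); im=optics.capture("wrist")
for p in plates(im,cal): print("w",[round(float(v),1) for v in p[:5]])
cal=optics.get_calibration("top"); im=optics.capture("top")
for p in plates(im,cal): 
    if abs(p[1])<390: print("t",[round(float(v),1) for v in p[:5]])
move([x,y,z],[math.pi,0,math.radians(a)])
E
python3 tgt.py 390.4 -239.2 2.5 149.6
```

```text
20.7 [ 440.2 -252.6  181. ] [ 3.141 -0.     2.61 ] q6 -1.71 [ 0.3 -0.8 -0.1] 91.8
w [554.9, -398.6, 111.7, 51.6, 59.6]
w [390.6, -239.4, 61.5, 45.0, 59.6]
t [407.2, 238.9, 59.1, 43.1, 80.1]
t [422.9, 355.2, 59.3, 43.3, -25.7]
t [632.0, 226.7, 59.5, 43.4, 74.7]
off [ 0.4145 -0.1137  1.4882] rot [ 0.     -0.      0.0001]
```

send_rows:
  offset:
    - [0.2,-0.06,0.3]
    - [0.414,-0.114,0.6]
    - [0.414,-0.114,0.9]
    - [0.414,-0.114,0.9]
  delta_rot:
    - [0,0,0]
    - [0,0,0]
    - [0,0,0]
    - [0,0,0]

```text
time: 21.3
tool_pos: [389.2, -238.4, 71.6]
tcp_rot: [3.141, -0.005, 2.612]
contact_force: [-0.4, -0.1, 1.1]
grip_width: 91.9
finger_force: 0.0
```

send_rows:
  offset:
    - [0,0,0.25]
    - [0,0,0.45]
    - [0,0,0.585]
    - [0,0,0.585]
    - [0,0,0.585]
  delta_rot:
    - [0,0,0]
    - [0,0,0]
    - [0,0,0]
    - [0,0,0]
    - [0,0,0]

```text
time: 21.92
tool_pos: [391.5, -240.2, 4.2]
tcp_rot: [-3.141, 0.002, 2.613]
contact_force: [1.0, -0.1, 0.1]
grip_width: 91.6
finger_force: 0.0
```

send_rows:
  offset:
    - [0,0,0]
    - [0,0,0]
    - [0,0,0]
    - [0,0,0]
    - [0,0,0]
  delta_rot:
    - [0,0,0]
    - [0,0,0]
    - [0,0,0]
    - [0,0,0]
    - [0,0,0]
  grip: 0

```text
time: 22.55
tool_pos: [390.6, -239.5, 3.2]
tcp_rot: [3.142, 0.0, 2.613]
contact_force: [-0.5, 0.3, 3.2]
grip_width: 60.8
finger_force: 30.0
```

send_rows:
  offset:
    - [0,0,-0.1]
    - [0,0,-0.4]
    - [0,0,-0.8]
    - [0,0,-1.0]
    - [0,0,-1.0]
  delta_rot:
    - [0,0,0]
    - [0,0,0]
    - [0,0,-0.03]
    - [0,0,-0.0635]
    - [0,0,-0.0635]

```text
time: 23.18
tool_pos: [391.3, -240.1, 124.9]
tcp_rot: [-3.139, 0.004, 3.012]
contact_force: [-1.4, 0.2, -3.1]
grip_width: 61.1
finger_force: 30.0
```

```bash
python3 tgt.py 610.3 43.8 145 172.56 | grep -v "^[tw] "
```

```text
23.175 [ 391.3 -240.1  124.9] [-3.139  0.004  3.012] q6 -2.16 [-1.4  0.2 -3.1] 61.1
off [-1.5093  2.5782 -0.1873] rot [ 0.0001 -0.0001 -0.0004]
```

send_rows:
  offset:
    - [-0.25,0.43,-0.1]
    - [-0.503,0.859,-0.19]
    - [-0.503,0.859,-0.19]
  delta_rot:
    - [0,0,0]
    - [0,0,0]
    - [0,0,0]

```text
time: 23.65
tool_pos: [465.0, -141.9, 144.8]
tcp_rot: [3.14, -0.001, 3.015]
contact_force: [0.0, -0.6, -2.7]
grip_width: 60.8
finger_force: 30.0
```

send_rows:
  offset:
    - [-0.25,0.43,0]
    - [-0.503,0.859,0]
    - [-0.503,0.859,0]
  delta_rot:
    - [0,0,0]
    - [0,0,0]
    - [0,0,0]

```text
time: 24.02
tool_pos: [537.4, -48.1, 143.8]
tcp_rot: [3.141, -0.002, 3.014]
contact_force: [-0.2, 0.1, -2.6]
grip_width: 60.7
finger_force: 30.0
```

send_rows:
  offset:
    - [-0.25,0.43,0]
    - [-0.503,0.859,0]
    - [-0.503,0.859,0]
    - [-0.503,0.859,0]
    - [-0.503,0.859,0]
  delta_rot:
    - [0,0,0]
    - [0,0,0]
    - [0,0,0]
    - [0,0,0]
    - [0,0,0]

```text
time: 24.65
tool_pos: [608.9, 42.2, 145.3]
tcp_rot: [-3.141, -0.002, 3.01]
contact_force: [-0.1, 0.1, -2.4]
grip_width: 60.8
finger_force: 30.0
```

```bash
python3 tgt.py 610.3 43.8 68 172.56
```

```text
24.65 [608.9  42.2 145.3] [-3.141e+00 -2.000e-03  3.010e+00] q6 -1.5 [-0.1  0.1 -2.4] 60.8
w [663.0, 35.0, 118.0, 66.5, 82.5]
w [634.2, 224.6, 63.5, 45.5, 75.1]
t [631.9, 226.6, 60.0, 43.5, 74.0]
off [-0.0066  0.0115  0.6487] rot [-0.     -0.0001 -0.0002]
```

send_rows:
  offset:
    - [-0.007,0.012,0.2]
    - [-0.007,0.012,0.4]
    - [-0.007,0.012,0.58]
    - [-0.007,0.012,0.63]
    - [-0.007,0.012,0.64]
    - [-0.007,0.012,0.645]
    - [-0.007,0.012,0.645]
  delta_rot:
    - [0,0,0]
    - [0,0,0]
    - [0,0,0]
    - [0,0,0]
    - [0,0,0]
    - [0,0,0]
    - [0,0,0]

```text
time: 25.62
tool_pos: [611.3, 45.2, 69.3]
tcp_rot: [3.141, 0.001, 3.012]
contact_force: [0.3, -0.2, -2.4]
grip_width: 60.8
finger_force: 30.0
```

send_rows:
  offset:
    - [0,0,0.006]
    - [0,0,0.01]
    - [0,0,0.01]
  delta_rot:
    - [0,0,0]
    - [0,0,0]
    - [0,0,0]

```text
time: 26.0
tool_pos: [611.2, 45.3, 68.1]
tcp_rot: [3.141, 0.001, 3.013]
contact_force: [-1.3, -0.3, 5.5]
grip_width: 61.0
finger_force: 30.0
```

send_rows:
  offset:
    - [0,0,0]
    - [0,0,0]
    - [0,0,0]
    - [0,0,-0.2]
    - [0,0,-0.5]
    - [0,0,-0.75]
    - [0,0,-0.75]
  delta_rot:
    - [0,0,0]
    - [0,0,0]
    - [0,0,0]
    - [0,0,0]
    - [0,0,0]
    - [0,0,0]
    - [0,0,0]
  grip: 0.8

```text
time: 26.88
tool_pos: [612.4, 45.2, 159.7]
tcp_rot: [3.141, 0.005, 3.012]
contact_force: [-0.6, 1.3, -0.3]
grip_width: 73.4
finger_force: 0.0
```

```bash
sed -n 1,3p h.py >/dev/null; python3 - <<'E'
from h import *
cal=optics.get_calibration("wrist"); im=optics.capture("wrist"); cv2.imwrite("pics/w9.png",im[:,:,::-1]); np.save("w9cal.npy",cal,allow_pickle=True)
for z in (6,71):
  for p in plates(im,cal,z): print(z,[round(float(v),1) for v in p[:5]],p[5].round())
for d in finder.silhouettes("plate1","wrist"):
    c=np.argwhere(d["region"])[:,::-1]; print(round(d["confidence"],2),np.round(d["box"]),cv2.minAreaRect(ray(c,cal,71)[:,:2].astype(np.float32)))
for d in finder.pinpoint("pan_corner","wrist"): print(d["confidence"],d["uv"],ray(d["uv"],cal,65))
E
python3 tgt.py 631.5 226 145 165
```

```text
6 [629.8, 42.6, 78.0, 58.5, 81.8] [320. 237.]
6 [633.8, 224.5, 63.0, 45.2, 75.1] [539. 215.]
71 [610.7, 45.1, 61.7, 46.3, 81.8] [320. 237.]
71 [613.8, 189.0, 49.9, 35.8, 75.1] [539. 215.]
0.61 [498. 184. 583. 248.] ((613.949462890625, 189.02334594726562), (50.937705993652344, 36.594886779785156), 75.16246032714844)
0.61 [274. 203. 367. 270.] ((610.587158203125, 44.985260009765625), (61.82950973510742, 46.57929229736328), 82.6285629272461)
27.025 [610.2  45.3 155.9] [-3.142e+00 -2.000e-03  3.013e+00] q6 -1.49 [-1.1 -0.4 -0.6] 73.2
w [630.5, 42.6, 78.0, 58.5, 82.6]
w [634.3, 224.7, 63.4, 45.4, 75.1]
t [431.4, 351.1, 43.3, 41.4, 64.3]
t [631.9, 226.6, 60.0, 43.5, 74.0]
off [0.0172 1.5165 0.0889] rot [-0.     -0.0004  0.0211]
```

send_rows:
  offset:
    - [0,0.35,0]
    - [-0.003,0.754,0]
    - [-0.003,0.754,0]
  delta_rot:
    - [0,0,0]
    - [0,0,0]
    - [0,0,0]
  grip: 1

```text
time: 27.5
tool_pos: [622.3, 138.0, 155.8]
tcp_rot: [3.141, -0.002, 3.016]
contact_force: [0.4, -0.2, -1.1]
grip_width: 91.2
finger_force: 0.0
```

send_rows:
  offset:
    - [0,0.35,0]
    - [-0.003,0.754,0]
    - [-0.003,0.754,0.3]
    - [-0.003,0.754,0.6]
    - [-0.003,0.754,0.6]
    - [-0.003,0.754,0.6]
  delta_rot:
    - [0,0,0.01]
    - [0,0,0.021]
    - [0,0,0.021]
    - [0,0,0.021]
    - [0,0,0.021]
    - [0,0,0.021]

```text
time: 28.25
tool_pos: [635.7, 224.1, 86.3]
tcp_rot: [3.141, 0.001, 2.88]
contact_force: [0.3, 0.8, -0.1]
grip_width: 91.7
finger_force: 0.0
```

```bash
python3 tgt.py 634 224.7 3 165
```

```text
28.25 [635.7 224.1  86.3] [3.141e+00 1.000e-03 2.880e+00] q6 -1.08 [ 0.3  0.8 -0.1] 91.7
w [634.6, 225.9, 61.7, 45.9, 75.0]
t [626.8, 48.4, 63.6, 48.2, 81.8]
off [ 0.0194 -0.0031  0.7019] rot [0.0002 0.0005 0.    ]
```

send_rows:
  offset:
    - [0.012,0.012,0.25]
    - [0.012,0.012,0.5]
    - [0.012,0.012,0.66]
    - [0.012,0.012,0.69]
    - [0.012,0.012,0.69]
  delta_rot:
    - [0,0,0]
    - [0,0,0]
    - [0,0,0]
    - [0,0,0]
    - [0,0,0]

```text
time: 28.98
tool_pos: [634.6, 226.4, 3.4]
tcp_rot: [3.141, 0.001, 2.88]
contact_force: [0.4, -0.0, 0.8]
grip_width: 91.8
finger_force: 0.0
```

send_rows:
  offset:
    - [0,0,0]
    - [0,0,0]
    - [0,0,0]
    - [0,0,0]
    - [0,0,0]
  delta_rot:
    - [0,0,0]
    - [0,0,0]
    - [0,0,0]
    - [0,0,0]
    - [0,0,0]
  grip: 0

```text
time: 29.6
tool_pos: [634.0, 226.4, 2.7]
tcp_rot: [3.141, 0.0, 2.881]
contact_force: [-1.3, -0.5, 2.1]
grip_width: 61.0
finger_force: 30.0
```

send_rows:
  offset:
    - [0,0,-0.15]
    - [0,0,-0.45]
    - [0,0,-0.8]
    - [0,0,-1.0]
    - [0,0,-1.0]
  delta_rot:
    - [0,0,0]
    - [0,0,0]
    - [0,0,-0.01]
    - [0,0,-0.021]
    - [0,0,-0.021]

```text
time: 30.22
tool_pos: [635.2, 226.7, 125.6]
tcp_rot: [3.14, 0.005, 3.012]
contact_force: [-0.2, -0.5, -3.0]
grip_width: 60.9
finger_force: 30.0
```

```bash
python3 tgt.py 611 45.2 150 172.56
```

```text
30.225 [635.2 226.7 125.6] [3.14  0.005 3.012] q6 -1.21 [-0.2 -0.5 -3. ] 60.9
w [683.0, 220.4, 110.9, 60.0, 82.5]
w [628.2, 4.6, 60.2, 54.1, -7.5]
t [429.1, 357.0, 51.3, 37.0, -25.7]
t [626.9, 48.6, 63.9, 48.2, 81.8]
off [-0.0114 -1.5201 -0.234 ] rot [-0.     -0.0002 -0.0001]
```

send_rows:
  offset:
    - [0,-0.2,-0.23]
    - [-0.005,-0.5,-0.24]
    - [-0.005,-0.8,-0.24]
    - [-0.005,-0.8,-0.24]
  delta_rot:
    - [0,0,0]
    - [0,0,0]
    - [0,0,0]
    - [0,0,0]

```text
time: 30.82
tool_pos: [621.2, 128.5, 149.5]
tcp_rot: [-3.14, -0.003, 3.008]
contact_force: [0.6, 0.4, -2.2]
grip_width: 61.1
finger_force: 30.0
```

send_rows:
  offset:
    - [0,-0.4,0]
    - [-0.006,-0.72,0]
    - [-0.006,-0.72,0]
    - [-0.006,-0.72,0]
    - [-0.006,-0.72,0.2]
    - [-0.006,-0.72,0.35]
    - [-0.006,-0.72,0.35]
    - [-0.006,-0.72,0.35]
  delta_rot:
    - [0,0,0]
    - [0,0,0]
    - [0,0,0]
    - [0,0,0]
    - [0,0,0]
    - [0,0,0]
    - [0,0,0]
    - [0,0,0]

```text
time: 31.82
tool_pos: [612.2, 46.2, 109.8]
tcp_rot: [3.141, 0.001, 3.014]
contact_force: [0.4, -0.1, -1.3]
grip_width: 60.9
finger_force: 30.0
```

```bash
python3 tgt.py 611 45.2 73.8 172.56 | grep -v "^[tw] "
```

```text
31.825 [612.2  46.2 109.8] [3.141e+00 1.000e-03 3.014e+00] q6 -1.49 [ 0.4 -0.1 -1.3] 60.9
off [ 0.011  -0.0063  0.303 ] rot [0.     0.0003 0.0002]
```

send_rows:
  offset:
    - [0.005,-0.004,0.12]
    - [0.01,-0.006,0.24]
    - [0.01,-0.006,0.285]
    - [0.01,-0.006,0.3]
    - [0.01,-0.006,0.308]
    - [0.01,-0.006,0.308]
  delta_rot:
    - [0,0,0]
    - [0,0,0]
    - [0,0,0]
    - [0,0,0]
    - [0,0,0]
    - [0,0,0]

```text
time: 32.67
tool_pos: [611.3, 44.5, 73.1]
tcp_rot: [3.141, 0.002, 3.012]
contact_force: [1.1, -0.1, 6.8]
grip_width: 61.3
finger_force: 30.0
```

send_rows:
  offset:
    - [0,0,0]
    - [0,0,0]
    - [0,0,0]
    - [0,0,-0.2]
    - [0,0,-0.5]
    - [0,0,-0.75]
    - [0,0,-0.75]
  delta_rot:
    - [0,0,0]
    - [0,0,0]
    - [0,0,0]
    - [0,0,0]
    - [0,0,0]
    - [0,0,0]
    - [0,0,0]
  grip: 0.8

```text
time: 33.55
tool_pos: [611.8, 44.6, 164.6]
tcp_rot: [3.141, 0.005, 3.013]
contact_force: [0.8, -0.5, -1.5]
grip_width: 73.4
finger_force: 0.0
```

send_rows:
  offset:
    - [0.25,0.25,0]
    - [0.5,0.5,0]
    - [0.8,0.7,0]
    - [0.8,0.7,0]
  delta_rot:
    - [0,0,0]
    - [0,0,0]
    - [0,0,0.008]
    - [0,0,0.008]
  grip: 1

```text
time: 34.05
tool_pos: [523.3, 142.1, 161.0]
tcp_rot: [-3.141, -0.003, 2.965]
contact_force: [0.6, -0.2, 0.0]
grip_width: 91.7
finger_force: 0.0
```

```bash
python3 tgt.py 409.5 237.2 60 169.6; python3 - <<'E'
from h import *
cal=optics.get_calibration("wrist"); im=optics.capture("wrist")
for p in plates(im,cal,77): print("z77",[round(float(v),1) for v in p[:5]])
E
```

```text
34.05 [523.3 142.1 161. ] [-3.141e+00 -3.000e-03  2.965e+00] q6 -1.27 [ 0.6 -0.2  0. ] 91.7
w [660.3, 14.1, 82.7, 48.3, 79.9]
w [410.2, 237.4, 61.7, 45.6, 79.4]
w [425.4, 353.5, 63.2, 47.7, -25.6]
t [423.3, 355.0, 60.2, 43.3, -25.7]
t [629.3, 48.2, 63.3, 48.9, 82.3]
off [1.0969 0.6227 0.8465] rot [-0.0001 -0.0001  0.0005]
z77 [616.4, 45.4, 64.0, 37.6, 79.8]
z77 [419.8, 218.6, 47.9, 35.0, 79.8]
z77 [431.6, 308.5, 49.0, 36.6, -25.7]
```

send_rows:
  offset:
    - [0.3,0.17,0]
    - [0.6,0.35,0.1]
    - [0.9,0.52,0.3]
    - [0.98,0.625,0.6]
    - [0.98,0.625,0.8]
    - [0.98,0.625,0.8]
  delta_rot:
    - [0,0,0]
    - [0,0,0]
    - [0,0,0]
    - [0,0,0]
    - [0,0,0]
    - [0,0,0]

```text
time: 34.95
tool_pos: [423.3, 234.3, 64.6]
tcp_rot: [-3.14, -0.003, 2.962]
contact_force: [0.3, 0.3, 0.3]
grip_width: 91.6
finger_force: 0.0
```

```bash
python3 tgt.py 410 237.4 2.8 169.6
```

```text
34.95 [423.3 234.3  64.6] [-3.140e+00 -3.000e-03  2.962e+00] q6 -1.04 [0.3 0.3 0.3] 91.6
w [409.5, 238.2, 61.7, 45.9, 79.7]
w [425.3, 354.1, 61.5, 47.6, -25.7]
t [628.6, 47.5, 63.0, 51.2, 82.4]
off [ 0.1252 -0.0007  0.5314] rot [0.     0.0001 0.0002]
```

send_rows:
  offset:
    - [0.06,0.005,0.1]
    - [0.126,0.005,0.2]
    - [0.126,0.005,0.4]
    - [0.126,0.005,0.515]
    - [0.126,0.005,0.525]
    - [0.126,0.005,0.525]
  delta_rot:
    - [0,0,0]
    - [0,0,0]
    - [0,0,0]
    - [0,0,0]
    - [0,0,0]
    - [0,0,0]

```text
time: 35.8
tool_pos: [409.3, 238.6, 3.7]
tcp_rot: [3.141, 0.001, 2.962]
contact_force: [-0.0, 0.1, 0.3]
grip_width: 91.9
finger_force: 0.0
```

send_rows:
  offset:
    - [0,0,0]
    - [0,0,0]
    - [0,0,0]
    - [0,0,0]
    - [0,0,0]
  delta_rot:
    - [0,0,0]
    - [0,0,0]
    - [0,0,0]
    - [0,0,0]
    - [0,0,0]
  grip: 0

```text
time: 36.42
tool_pos: [409.0, 238.5, 3.4]
tcp_rot: [3.141, 0.0, 2.962]
contact_force: [-0.8, 0.4, 2.3]
grip_width: 60.6
finger_force: 30.0
```

send_rows:
  offset:
    - [0,0,-0.15]
    - [0,0,-0.45]
    - [0,0,-0.8]
    - [0,0,-1.0]
    - [0,0,-1.0]
  delta_rot:
    - [0,0,0]
    - [0,0,0]
    - [0,0,0]
    - [0,0,-0.008]
    - [0,0,-0.008]

```text
time: 37.05
tool_pos: [409.8, 238.8, 124.5]
tcp_rot: [3.14, 0.003, 3.012]
contact_force: [0.0, -0.5, -1.9]
grip_width: 60.8
finger_force: 30.0
```

```bash
python3 tgt.py 611 45.0 160 172.56
```

```text
37.05 [409.8 238.8 124.5] [3.140e+00 3.000e-03 3.012e+00] q6 -1.08 [ 0.  -0.5 -1.9] 60.8
w [456.1, 233.1, 109.6, 61.3, 82.6]
w [424.7, 353.9, 61.2, 46.8, -25.6]
t [628.6, 47.5, 63.0, 51.2, 82.4]
off [-1.8831 -1.3776 -0.3153] rot [-0.0001 -0.0002 -0.    ]
```

send_rows:
  offset:
    - [-0.2,-0.15,-0.31]
    - [-0.5,-0.37,-0.31]
    - [-0.8,-0.58,-0.31]
    - [-0.94,-0.689,-0.31]
    - [-0.94,-0.689,-0.31]
  delta_rot:
    - [0,0,0]
    - [0,0,0]
    - [0,0,0]
    - [0,0,0]
    - [0,0,0]

```text
time: 37.78
tool_pos: [510.0, 141.1, 158.9]
tcp_rot: [-3.141, -0.003, 3.01]
contact_force: [-0.5, -0.3, -1.5]
grip_width: 60.6
finger_force: 30.0
```

send_rows:
  offset:
    - [-0.3,-0.23,0]
    - [-0.6,-0.46,0]
    - [-0.94,-0.689,0]
    - [-0.94,-0.689,0]
    - [-0.94,-0.689,0]
    - [-0.94,-0.689,0.2]
    - [-0.94,-0.689,0.35]
    - [-0.94,-0.689,0.35]
  delta_rot:
    - [0,0,0]
    - [0,0,0]
    - [0,0,0]
    - [0,0,0]
    - [0,0,0]
    - [0,0,0]
    - [0,0,0]
    - [0,0,0]

```text
time: 38.78
tool_pos: [609.3, 47.1, 117.2]
tcp_rot: [3.142, -0.004, 3.014]
contact_force: [-0.6, 0.7, -1.7]
grip_width: 60.9
finger_force: 30.0
```

```bash
python3 tgt.py 611 45.0 80.4 172.56 | grep -v "^[tw] "
```

```text
38.775 [609.3  47.1 117.2] [ 3.142 -0.004  3.014] q6 -1.49 [-0.6  0.7 -1.7] 60.9
off [-0.0013 -0.0126  0.3229] rot [0.     0.     0.0003]
```

send_rows:
  offset:
    - [0,-0.012,0.1]
    - [0,-0.012,0.2]
    - [0,-0.012,0.28]
    - [0,-0.012,0.3]
    - [0,-0.012,0.3]
  delta_rot:
    - [0,0,0]
    - [0,0,0]
    - [0,0,0]
    - [0,0,0]
    - [0,0,0]

```text
time: 39.5
tool_pos: [611.2, 44.0, 82.3]
tcp_rot: [3.141, -0.0, 3.012]
contact_force: [-0.1, 0.1, -1.9]
grip_width: 60.6
finger_force: 30.0
```

send_rows:
  offset:
    - [0,0.006,0.008]
    - [0,0.006,0.016]
    - [0,0.006,0.021]
    - [0,0.006,0.021]
  delta_rot:
    - [0,0,0]
    - [0,0,0]
    - [0,0,0]
    - [0,0,0]

```text
time: 40.0
tool_pos: [611.5, 44.7, 80.5]
tcp_rot: [3.141, 0.001, 3.012]
contact_force: [-0.2, 0.6, 3.1]
grip_width: 61.1
finger_force: 30.0
```

send_rows:
  offset:
    - [0,0,0]
    - [0,0,0]
    - [0,0,0]
    - [0,0,-0.2]
    - [0,0,-0.5]
    - [0,0,-0.75]
    - [0,0,-0.75]
  delta_rot:
    - [0,0,0]
    - [0,0,0]
    - [0,0,0]
    - [0,0,0]
    - [0,0,0]
    - [0,0,0]
    - [0,0,0]
  grip: 0.8

```text
time: 40.88
tool_pos: [612.7, 44.7, 172.5]
tcp_rot: [3.141, 0.005, 3.013]
contact_force: [-0.0, -0.2, -0.7]
grip_width: 73.5
finger_force: 0.0
```

```bash
python3 - <<'E'
from h import *
cal=optics.get_calibration("wrist"); im=optics.capture("wrist")
for p in plates(im,cal,83): print("z83",[round(float(v),1) for v in p[:5]])
E
```

```text
z83 [609.9, 44.7, 61.7, 49.2, 81.8]
```

send_rows:
  offset:
    - [0.3,0.4,0]
    - [0.624,0.784,0]
    - [0.624,0.784,0]
  delta_rot:
    - [0,0,0]
    - [0,0,0]
    - [0,0,0]
  grip: 1

```text
time: 41.3
tool_pos: [546.1, 150.7, 168.4]
tcp_rot: [-3.141, -0.004, 3.017]
contact_force: [0.7, -0.7, 0.1]
grip_width: 91.2
finger_force: 0.0
```

send_rows:
  offset:
    - [0.3,0.4,0]
    - [0.624,0.784,0]
    - [0.624,0.784,0]
  delta_rot:
    - [0,0,0]
    - [0,0,0]
    - [0,0,0]

```text
time: 41.68
tool_pos: [484.9, 252.7, 168.8]
tcp_rot: [-3.141, -0.002, 3.017]
contact_force: [0.3, -0.7, 0.3]
grip_width: 91.9
finger_force: 0.0
```

send_rows:
  offset:
    - [0.2,0.25,0]
    - [0.4,0.5,0]
    - [0.6,0.784,0.2]
    - [0.6,0.784,0.4]
    - [0.6,0.784,0.5]
    - [0.6,0.784,0.5]
    - [0.6,0.784,0.5]
    - [0.6,0.784,0.5]
  delta_rot:
    - [0,0,-0.029]
    - [0,0,-0.058]
    - [0,0,-0.087]
    - [0,0,-0.116]
    - [0,0,-0.145]
    - [0,0,-0.174]
    - [0,0,-0.199]
    - [0,0,-0.199]

```text
time: 42.68
tool_pos: [428.6, 351.9, 109.0]
tcp_rot: [3.141, -0.001, -2.023]
contact_force: [0.1, -0.2, 0.0]
grip_width: 91.8
finger_force: 0.0
```

```bash
python3 tgt.py 425 354 3 244.3
```

```text
42.675 [428.6 351.9 109. ] [ 3.141e+00 -1.000e-03 -2.023e+00] q6 -2.14 [ 0.1 -0.2  0. ] 91.8
w [425.4, 354.7, 61.7, 45.5, -25.9]
t [629.6, 47.7, 63.7, 50.8, 83.4]
off [-0.0011  0.0312  0.8869] rot [ 0.     -0.0001 -0.0008]
```

send_rows:
  offset:
    - [-0.005,0.03,0.25]
    - [-0.005,0.03,0.5]
    - [-0.005,0.03,0.75]
    - [-0.005,0.03,0.87]
    - [-0.005,0.03,0.88]
    - [-0.005,0.03,0.88]
  delta_rot:
    - [0,0,0]
    - [0,0,0]
    - [0,0,0]
    - [0,0,0]
    - [0,0,0]
    - [0,0,0]

```text
time: 43.52
tool_pos: [425.4, 355.6, 5.2]
tcp_rot: [-3.141, 0.001, -2.021]
contact_force: [-0.2, 0.0, 0.6]
grip_width: 92.0
finger_force: 0.0
```

send_rows:
  offset:
    - [0,0,0]
    - [0,0,0]
    - [0,0,0]
    - [0,0,0]
    - [0,0,0]
  delta_rot:
    - [0,0,0]
    - [0,0,0]
    - [0,0,0]
    - [0,0,0]
    - [0,0,0]
  grip: 0

```text
time: 44.15
tool_pos: [424.8, 355.4, 4.6]
tcp_rot: [-3.141, 0.0, -2.02]
contact_force: [-0.1, -0.1, 2.0]
grip_width: 60.4
finger_force: 30.0
```

send_rows:
  offset:
    - [0,0,-0.15]
    - [0,0,-0.45]
    - [0,0,-0.8]
    - [0,0,-1.0]
    - [0,0,-1.0]
    - [0,0,-1.0]
    - [0,0,-1.0]
    - [0,0,-1.0]
  delta_rot:
    - [0,0,0]
    - [0,0,0.029]
    - [0,0,0.058]
    - [0,0,0.087]
    - [0,0,0.116]
    - [0,0,0.145]
    - [0,0,0.174]
    - [0,0,0.199]

```text
time: 45.15
tool_pos: [424.3, 355.0, 123.9]
tcp_rot: [-3.141, -0.001, 3.007]
contact_force: [-0.9, -0.1, -1.7]
grip_width: 60.5
finger_force: 30.0
```

```bash
python3 tgt.py 611 45.0 165 172.56
```

```text
45.15 [424.3 355.  123.9] [-3.141e+00 -1.000e-03  3.007e+00] q6 -0.88 [-0.9 -0.1 -1.7] 60.5
w [468.9, 348.6, 108.5, 62.6, 82.3]
t [629.7, 47.8, 64.0, 51.0, 82.8]
off [-1.8769 -2.3603 -0.3424] rot [-0.0001 -0.0001 -0.    ]
```

send_rows:
  offset:
    - [-0.3,-0.39,-0.2]
    - [-0.626,-0.787,-0.34]
    - [-0.626,-0.787,-0.34]
    - [-0.626,-0.787,-0.34]
  delta_rot:
    - [0,0,0]
    - [0,0,0]
    - [0,0,0]
    - [0,0,0]

```text
time: 45.75
tool_pos: [486.8, 251.8, 164.8]
tcp_rot: [3.142, -0.001, 3.013]
contact_force: [-0.2, 0.3, -1.7]
grip_width: 60.1
finger_force: 30.0
```

send_rows:
  offset:
    - [-0.3,-0.39,0]
    - [-0.626,-0.787,0]
    - [-0.626,-0.787,0]
  delta_rot:
    - [0,0,0]
    - [0,0,0]
    - [0,0,0]

```text
time: 46.12
tool_pos: [550.4, 146.6, 164.2]
tcp_rot: [-3.141, -0.001, 3.011]
contact_force: [-0.8, 1.2, -1.6]
grip_width: 60.0
finger_force: 30.0
```

send_rows:
  offset:
    - [-0.3,-0.39,0]
    - [-0.626,-0.787,0]
    - [-0.626,-0.787,0]
    - [-0.626,-0.787,0]
    - [-0.626,-0.787,0.2]
    - [-0.626,-0.787,0.4]
    - [-0.626,-0.787,0.4]
    - [-0.626,-0.787,0.4]
  delta_rot:
    - [0,0,0]
    - [0,0,0]
    - [0,0,0]
    - [0,0,0]
    - [0,0,0]
    - [0,0,0]
    - [0,0,0]
    - [0,0,0]

```text
time: 47.12
tool_pos: [611.9, 46.7, 118.1]
tcp_rot: [3.141, 0.001, 3.014]
contact_force: [0.1, 0.4, -1.0]
grip_width: 59.9
finger_force: 30.0
```

```bash
python3 tgt.py 611 45.0 87.6 172.56
```

```text
47.125 [611.9  46.7 118.1] [3.141e+00 1.000e-03 3.014e+00] q6 -1.49 [ 0.1  0.4 -1. ] 59.9
w [644.1, 42.3, 106.3, 81.8, 82.7]
off [ 0.0103 -0.0095  0.2577] rot [0.0001 0.0004 0.0003]
```

```bash
python3 - <<'E'
from h import *
cal=optics.get_calibration("wrist"); im=optics.capture("wrist"); cv2.imwrite("pics/w10.png",im[:,:,::-1])
z=get_obs()["tool_pos"][2]
for d in finder.silhouettes("plate1","wrist"):
    c=np.argwhere(d["region"])[:,::-1]; print(round(d["confidence"],2),np.round(d["box"]),cv2.minAreaRect(ray(c,cal,z+1.4)[:,:2].astype(np.float32)))
for p in plates(im,cal,z+1.4): print([round(float(v),1) for v in p[:5]])
E
```

```text
0.83 [264. 218. 374. 226.] ((576.9157104492188, 49.43982696533203), (46.52574157714844, 2.5863356590270996), 82.68497467041016)
0.77 [258. 227. 377. 249.] ((583.20361328125, 48.545066833496094), (49.783836364746094, 9.250285148620605), 82.68295288085938)
0.55 [250. 250. 398. 324.] ((605.7942504882812, 46.545501708984375), (61.794105529785156, 36.072471618652344), 82.68297576904297)
[599.9, 47.3, 61.7, 47.9, 82.7]
```

```bash
python3 - <<'E'
from h import *
cal=optics.get_calibration("wrist"); im=optics.capture("wrist")
d=[d for d in finder.silhouettes("plate1","wrist") if d["box"][3]>300][0]["region"]
for r in range(246,336,6):
    c=np.where(d[r])[0]; 
    g=im[r,300:340].mean(0).astype(int)
    print(r,(c.min(),c.max(),c.max()-c.min()) if len(c) else None,g)
o=get_obs();z=o["tool_pos"][2]; p=o["tool_pos"]
# expected corners for a level plate, centre at TCP, underside z-4.6
R0=R.from_euler('z',172.56-180,degrees=True)
for zz in (z-4.6,z+1.4):
  print(proj(p+R0.apply([[sx*23,sy*31,zz-z] for sx in(-1,1) for sy in (-1,1)]),cal).round())
E
```

```text
Traceback (most recent call last):
IndexError: list index out of range
```

```bash
python3 - <<'E'
from h import *
im=cv2.imread("pics/w10.png"); cal=optics.get_calibration("wrist")
o=get_obs();z=o["tool_pos"][2]; p=o["tool_pos"]
R0=R.from_euler('z',172.56-180,degrees=True)
for zz in (z-4.6,z+1.4):
  print(proj(p+R0.apply([[sx*23,sy*31,zz-z] for sx in(-1,1) for sy in (-1,1)]),cal).round())
cv2.imwrite("pics/w10c.png",cv2.resize(im[180:380,200:440],(720,600)))
E
```

```text
[[251. 246.]
 [391. 246.]
 [256. 339.]
 [386. 339.]]
[[249. 250.]
 [394. 251.]
 [254. 345.]
 [388. 346.]]
```

View pics/w10c.png

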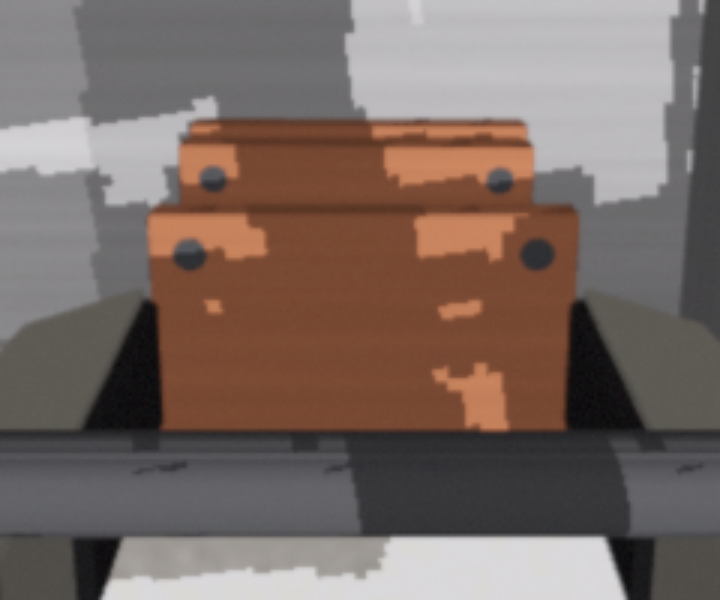

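The held plate is level (front edge from uv (250,249) to (392,249), as predicted), with the stack squarely beneath it.

send_rows:
  offset:
    - [0.005,-0.008,0.08]
    - [0.01,-0.01,0.15]
    - [0.01,-0.01,0.22]
    - [0.01,-0.01,0.245]
    - [0.01,-0.01,0.255]
    - [0.01,-0.01,0.26]
    - [0.01,-0.01,0.26]
  delta_rot:
    - [0,0,0]
    - [0,0,0]
    - [0,0,0]
    - [0,0,0]
    - [0,0,0]
    - [0,0,0]
    - [0,0,0]

```text
time: 48.3
tool_pos: [610.6, 44.2, 87.5]
tcp_rot: [3.142, 0.001, 3.013]
contact_force: [-4.6, -0.7, 8.8]
grip_width: 60.1
finger_force: 30.0
```

send_rows:
  offset:
    - [0,0,0]
    - [0,0,0]
    - [0,0,0]
    - [0,0,-0.2]
    - [0,0,-0.45]
    - [0,0,-0.65]
    - [0,0,-0.65]
    - [0,0,-0.65]
  delta_rot:
    - [0,0,0]
    - [0,0,0]
    - [0,0,0]
    - [0,0,0]
    - [0,0,0]
    - [0,0,0]
    - [0,0,0]
    - [0,0,0]
  grip: 0.8

```text
time: 49.3
tool_pos: [609.8, 44.3, 162.7]
tcp_rot: [-3.142, -0.002, 3.012]
contact_force: [0.1, -0.5, 0.3]
grip_width: 73.6
finger_force: 0.0
```

```bash
python3 - <<'E'
from h import *
from fit import p as S
o=get_obs(); print(o["tool_pos"],o["tcp_rot"])
cal=optics.get_calibration("wrist"); im=optics.capture("wrist"); cv2.imwrite("pics/w11.png",im[:,:,::-1])
for q in plates(im,cal,89): print("z89",[round(float(v),1) for v in q[:5]],q[5].round())
hsv=cv2.cvtColor(im,cv2.COLOR_RGB2HSV); m=cv2.inRange(hsv,(4,90,70),(17,255,255))
ys,xs=np.where(m[:,230:420]); print(xs.min()+230,xs.max()+230,ys.min(),ys.max())
for n in("top","scene"):
    c=optics.get_calibration(n); i=optics.capture(n)
    for q in plates(i,c): 
        if abs(q[1])<600: print(n,[round(float(v),1) for v in q[:5]],q[5].round())
C=np.array([S[0],S[1]])
def world(l):  # pan_corner frame
    c,s=np.cos(S[2]),np.sin(S[2]); l=np.array(l)+[77,92]
    return C+[c*l[0]-s*l[1],s*l[0]+c*l[1]]
print("pushY start",world([-27,-64-31-19-12]),"pushX start",world([-27-23-9.5-14,-31]),"home c",world([-23,-31]))
E
```

```text
[609.80382895  44.26501373 162.68012727] [-3.14155268e+00 -1.80397620e-03  3.01249080e+00]
z89 [608.5, 44.2, 61.6, 49.5, 82.6] [321. 246.]
266 412 208 396
top [567.1, -398.8, 102.7, 53.9, 88.3] [466. 231.]
scene [550.4, 40.1, 68.9, 39.1, 81.6] [336. 251.]
scene [531.6, -408.3, 106.6, 64.6, -86.6] [143. 230.]
pushY start [602.34803073 -17.60297047] pushX start [568.54676209  82.62040124] home c [618.62121782  76.07831572]
```

send_rows:
  offset:
    - [-0.005,-0.3,0]
    - [-0.005,-0.52,0]
    - [-0.005,-0.52,0]
    - [-0.005,-0.52,0.25]
    - [-0.005,-0.52,0.5]
    - [-0.005,-0.52,0.7]
    - [-0.005,-0.52,0.78]
    - [-0.005,-0.52,0.78]
  delta_rot:
    - [0,0,0]
    - [0,0,0]
    - [0,0,0]
    - [0,0,0]
    - [0,0,0]
    - [0,0,0]
    - [0,0,0]
    - [0,0,0]
  grip: 0

```text
time: 50.45
tool_pos: [602.8, -17.1, 69.9]
tcp_rot: [3.141, -0.001, 3.013]
contact_force: [0.2, -0.4, 0.2]
grip_width: 0.8
finger_force: 0.0
```

send_rows:
  offset:
    - [0,0.02,0]
    - [0,0.05,0]
    - [0,0.08,0]
    - [0,0.08,0]
  delta_rot:
    - [0,0,0]
    - [0,0,0]
    - [0,0,0]
    - [0,0,0]

```text
time: 50.95
tool_pos: [604.3, -7.8, 70.7]
tcp_rot: [3.141, 0.0, 3.013]
contact_force: [-0.1, -0.2, 0.1]
grip_width: 0.5
finger_force: 0.0
```

send_rows:
  offset:
    - [0,-0.02,0]
    - [0,-0.02,0.03]
    - [0,-0.02,0.03]
    - [0,-0.02,0.03]
  delta_rot:
    - [0,0,0]
    - [0,0,0]
    - [0,0,0]
    - [0,0,0]

```text
time: 51.45
tool_pos: [603.8, -10.6, 66.6]
tcp_rot: [3.141, -0.0, 3.012]
contact_force: [-0.4, -0.2, 0.0]
grip_width: 0.6
finger_force: 0.0
```

send_rows:
  offset:
    - [0,0.04,0]
    - [0,0.08,0]
    - [0,0.12,0]
    - [0,0.16,0]
    - [0,0.2,0]
    - [0,0.24,0]
    - [0,0.26,0]
    - [0,0.26,0]
  delta_rot:
    - [0,0,0]
    - [0,0,0]
    - [0,0,0]
    - [0,0,0]
    - [0,0,0]
    - [0,0,0]
    - [0,0,0]
    - [0,0,0]

```text
time: 52.45
tool_pos: [608.0, 20.8, 66.8]
tcp_rot: [3.141, 0.0, 3.013]
contact_force: [-0.1, -0.2, 0.9]
grip_width: 0.4
finger_force: 0.5
```

```bash
cat > chk.py <<'E'
from h import *
from fit import p as S
def pan(xy):  # world -> pan_corner frame
    c,s=np.cos(S[2]),np.sin(S[2]); d=np.array(xy[:2])-S[:2]; return np.array([c*d[0]+s*d[1]-77,-s*d[0]+c*d[1]-92])
if __name__=="__main__":
    o=get_obs(); p=o["tool_pos"]; print("TCP pan",pan(p).round(1),"z",p[2].round(1),"F",o["contact_force"].round(1))
    for n in ("wrist","scene"):
        cal=optics.get_calibration(n); im=optics.capture(n); cv2.imwrite(f"pics/chk_{n}.png",im[:,:,::-1])
        for q in plates(im,cal,89):
            x=pan(q[:2])
            if np.linalg.norm(x)<150: print(n,"pan",x.round(1),np.round(q[2:4],1),"ang",round(q[4]-np.degrees(S[2]),1))
E
python3 chk.py
```

```text
TCP pan [-26.4 -87.2] z 66.8 F [-0.1 -0.2  0.9]
wrist pan [ -7.1 -17.3] [19.2  6.1] ang 90.1
wrist pan [-41.3 -44. ] [72.5 30.1] ang 90.1
scene pan [-27.9 -39.1] [59.2 37.3] ang 91.1
```

send_rows:
  offset:
    - [0,0.015,0]
    - [0,0.03,0]
    - [0,0.04,0]
    - [0,0.04,0]
  delta_rot:
    - [0,0,0]
    - [0,0,0]
    - [0,0,0]
    - [0,0,0]

```text
time: 53.05
tool_pos: [608.6, 25.2, 66.8]
tcp_rot: [3.141, 0.0, 3.013]
contact_force: [-0.6, -2.2, 2.0]
grip_width: 0.4
finger_force: 1.1
```

send_rows:
  offset:
    - [0,0.008,0]
    - [0,0.012,0]
    - [0,0.012,0]
  delta_rot:
    - [0,0,0]
    - [0,0,0]
    - [0,0,0]

```text
time: 53.42
tool_pos: [608.7, 26.6, 66.8]
tcp_rot: [3.141, -0.0, 3.013]
contact_force: [-0.1, -2.8, 1.9]
grip_width: 0.3
finger_force: 1.2
```

send_rows:
  offset:
    - [0,0.008,0]
    - [0,0.012,0]
    - [0,0.012,0]
  delta_rot:
    - [0,0,0]
    - [0,0,0]
    - [0,0,0]

```text
time: 53.8
tool_pos: [608.9, 28.1, 66.8]
tcp_rot: [3.141, 0.0, 3.013]
contact_force: [-0.8, -2.1, 0.9]
grip_width: 0.4
finger_force: 1.2
```

send_rows:
  offset:
    - [0,0.008,0]
    - [0,0.008,0]
    - [0,0.008,0]
  delta_rot:
    - [0,0,0]
    - [0,0,0]
    - [0,0,0]

```text
time: 54.18
tool_pos: [609.0, 29.0, 66.7]
tcp_rot: [3.141, -0.0, 3.012]
contact_force: [-0.5, -3.4, 0.6]
grip_width: 0.4
finger_force: 1.4
```

send_rows:
  offset:
    - [0,0.008,0]
    - [0,0.008,0]
    - [0,0.008,0]
  delta_rot:
    - [0,0,0]
    - [0,0,0]
    - [0,0,0]

```text
time: 54.55
tool_pos: [609.0, 29.1, 66.8]
tcp_rot: [-3.14, -0.0, 3.012]
contact_force: [-1.3, -5.1, 1.1]
grip_width: 0.5
finger_force: 3.1
```

send_rows:
  offset:
    - [0,0.008,0]
    - [0,0.008,0]
    - [0,0.008,0]
  delta_rot:
    - [0,0,0]
    - [0,0,0]
    - [0,0,0]

```text
time: 54.92
tool_pos: [609.0, 29.1, 66.8]
tcp_rot: [-3.139, -0.0, 3.012]
contact_force: [-1.6, -9.4, 1.9]
grip_width: 0.7
finger_force: 4.8
```

```bash
python3 chk.py
```

```text
TCP pan [-26.4 -78.8] z 66.8 F [-1.6 -9.4  1.9]
wrist pan [-7.3 -9.1] [19.   6.1] ang 90.2
wrist pan [-41.5 -35.8] [72.5 29.7] ang 89.2
scene pan [-28.4 -32.5] [57.2 38.2] ang 94.1
```

send_rows:
  offset:
    - [0,-0.06,0]
    - [0,-0.08,-0.1]
    - [0,-0.08,-0.35]
    - [0,-0.08,-0.4]
    - [0.2,0.2,-0.4]
    - [0.4,0.4,-0.4]
    - [0.42,0.4,-0.4]
    - [0.42,0.4,-0.4]
  delta_rot:
    - [0,0,0]
    - [0,0,0]
    - [0,0,0]
    - [0,0,0]
    - [0,0,0]
    - [0,0,0]
    - [0,0,0]
    - [0,0,0]

```text
time: 56.02
tool_pos: [565.7, 84.8, 114.7]
tcp_rot: [3.142, 0.0, 3.013]
contact_force: [0.4, 0.3, 0.1]
grip_width: 0.5
finger_force: 0.0
```

```bash
python3 chk.py
```

```text
TCP pan [-76.6 -29.2] z 114.7 F [0.4 0.3 0.1]
wrist pan [-17.  -28.7] [23.2  9.5] ang -0.2
scene pan [-28.7 -34.9] [66.6 37.7] ang 91.0
```

send_rows:
  offset:
    - [0,0,0.15]
    - [0,0,0.3]
    - [0,0,0.38]
    - [0,0,0.398]
    - [0,0,0.398]
  delta_rot:
    - [0,0,0]
    - [0,0,0]
    - [0,0,0]
    - [0,0,0]
    - [0,0,0]

```text
time: 56.75
tool_pos: [565.9, 84.8, 67.3]
tcp_rot: [3.141, 0.001, 3.012]
contact_force: [0.7, -0.3, -0.0]
grip_width: 0.8
finger_force: 0.0
```

send_rows:
  offset:
    - [-0.04,0,0]
    - [-0.08,0,0]
    - [-0.11,0,0]
    - [-0.13,0,0]
    - [-0.15,0,0]
    - [-0.15,0,0]
  delta_rot:
    - [0,0,0]
    - [0,0,0]
    - [0,0,0]
    - [0,0,0]
    - [0,0,0]
    - [0,0,0]

```text
time: 57.5
tool_pos: [582.2, 82.8, 66.7]
tcp_rot: [-3.141, -0.003, 3.013]
contact_force: [-5.3, 1.5, 2.5]
grip_width: 0.7
finger_force: 2.5
```

send_rows:
  offset:
    - [-0.012,0,0]
    - [-0.018,0,0]
    - [-0.018,0,0]
  delta_rot:
    - [0,0,0]
    - [0,0,0]
    - [0,0,0]

```text
time: 57.88
tool_pos: [583.6, 82.7, 66.7]
tcp_rot: [-3.141, -0.004, 3.013]
contact_force: [-7.2, 1.0, 3.6]
grip_width: 0.2
finger_force: 3.7
```

send_rows:
  offset:
    - [-0.01,0,0]
    - [-0.01,0,0]
    - [-0.01,0,0]
    - [-0.01,0,0]
  delta_rot:
    - [0,0,0]
    - [0,0,0]
    - [0,0,0]
    - [0,0,0]

```text
time: 58.38
tool_pos: [583.7, 82.7, 66.6]
tcp_rot: [-3.141, -0.007, 3.013]
contact_force: [-10.8, 1.7, 6.4]
grip_width: 0.5
finger_force: 5.6
```

send_rows:
  offset:
    - [-0.01,0,0]
    - [-0.01,0,0]
    - [-0.01,0,0]
    - [-0.01,0,0]
  delta_rot:
    - [0,0,0]
    - [0,0,0]
    - [0,0,0]
    - [0,0,0]

```text
time: 58.88
tool_pos: [583.6, 82.7, 66.5]
tcp_rot: [-3.141, -0.009, 3.013]
contact_force: [-14.1, 1.7, 8.8]
grip_width: 0.2
finger_force: 7.5
```

```bash
python3 chk.py
```

```text
TCP pan [-58.6 -29. ] z 66.5 F [-14.1   1.7   8.8]
scene pan [-27.2 -35.3] [66.9 34.7] ang 91.1
```

send_rows:
  offset:
    - [0.06,0,0]
    - [0.1,0,-0.1]
    - [0.15,0,-0.4]
    - [0.25,-0.15,-0.8]
    - [0.25,-0.2,-1.0]
    - [0.25,-0.2,-1.0]
    - [0.25,-0.2,-1.0]
    - [0.25,-0.2,-1.0]
  delta_rot:
    - [0,0,0]
    - [0,0,0]
    - [0,0,0]
    - [0,0,0]
    - [0,0,0]
    - [0,0,0]
    - [0,0,0]
    - [0,0,0]

```text
time: 59.98
tool_pos: [554.5, 62.3, 185.7]
tcp_rot: [-3.141, -0.002, 3.013]
contact_force: [-0.2, 0.7, 0.5]
grip_width: -0.0
finger_force: 0.0
```

```bash
python3 chk.py; python3 - <<'E'
from h import *
from chk import S
from fit import w
cal=optics.get_calibration("wrist"); im=cv2.imread("pics/chk_wrist.png")
for n,l in dict(corner=[77,92,65],cornertop=[77,92,105],liptop=[77,-20,105],lipL=[0,92,105],lipLo=[0,92,65]).items(): print(n,proj(w(S,l),cal).round())
m=plates(im[:,:,::-1].copy(),cal,89); print([q[5].round() for q in m])
E
```

```text
TCP pan [-84.8 -52.9] z 185.7 F [-0.2  0.7  0.5]
wrist pan [-51.9 -22.2] [41.5  7.7] ang 90.1
scene pan [-27.8 -34.7] [66.4 36.4] ang 89.9
corner [[386. 331.]]
cornertop [[395. 359.]]
liptop [[237. 359.]]
lipL [[402. 257.]]
lipLo [[391. 239.]]
[array([365., 282.])]
```

send_rows:
  offset:
    - [-0.4,0.1,-0.1]
    - [-0.79,0.19,-0.1]
    - [-0.79,0.19,-0.1]
    - [-0.79,0.19,-0.1]
    - [-0.79,0.19,-0.1]
    - [-0.79,0.19,-0.1]
    - [-0.79,0.19,-0.1]
    - [-0.79,0.19,-0.1]
  delta_rot:
    - [0,0,0]
    - [0,0,0]
    - [0,0,0]
    - [0,0,0]
    - [0,0,0]
    - [0,0,0]
    - [0,0,0]
    - [0,0,0]
  grip: 1

```text
time: 61.08
tool_pos: [651.8, 72.5, 199.3]
tcp_rot: [3.141, 0.0, 3.012]
contact_force: [0.5, -0.1, -0.4]
grip_width: 75.7
finger_force: 0.0
```

```bash
python3 chk.py; python3 - <<'E'
from h import *
im=cv2.imread("pics/chk_wrist.png")
cv2.imwrite("pics/v14.png",cv2.resize(im[140:320,240:480],(800,600),interpolation=cv2.INTER_CUBIC))
cal=optics.get_calibration("wrist");np.save("w14cal.npy",cal,allow_pickle=True)
hsv=cv2.cvtColor(im,cv2.COLOR_BGR2HSV); m=cv2.inRange(hsv,(4,90,40),(17,255,255))
n,l,s,_=cv2.connectedComponentsWithStats(m); print(s[s[:,4]>100])
E
```

```text
TCP pan [ 10.4 -30.3] z 199.3 F [ 0.5 -0.1 -0.4]
wrist pan [-25. -34.] [69.  47.4] ang 89.6
scene pan [-26.9 -34.5] [66.1 34.6] ang 90.0
[[     0      0    640    480 300639]
 [   266    149    100     69   6463]]
```

View pics/v14.png

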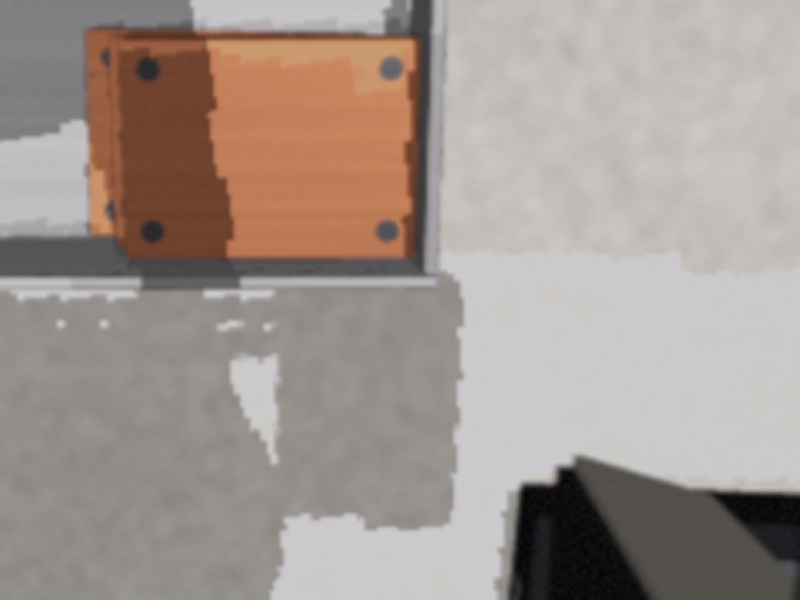

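The last picture shows the pile in the corner. The top plate (crop 118..415, 35..258) is by the lips, but at least one lower plate sticks out at the left (crop 88..118, bottom edge at 235), so it isn't flush yet. I'll work this out numerically.

```bash
python3 - <<'E'
from h import *
from chk import pan
cal=np.load("w14cal.npy",allow_pickle=True).item()
f=lambda c:np.array(c)*.3+[240,140]
print("cam",cal["world_from_camera"][:3,3],pan(cal["world_from_camera"][:2,3]))
T=[pan(q[:2]).round(1) for q in ray(f([[112,35],[418,38],[412,258],[125,258]]),cal,89)]; print("top",T)
for z in (71,77,83): print(z,[pan(q[:2]).round(1) for q in ray(f([[88,30],[90,235],[118,32]]),cal,z)])
print("lip top inner corner",[pan(q[:2]).round(1) for q in ray(f([[432,275],[425,262]]),cal,105)])
im=cv2.imread("pics/chk_wrist.png"); 
for r in (160,175,190,200,206,212): print(r,[tuple(int(v) for v in im[r,c][::-1]) for c in range(262,284,2)])
E
```

```text
cam [578.44425695  81.7780533  357.43362871] [-63.57678454 -30.55306648]
top [array([-47.7, -62.5]), array([-47.2,  -0.1]), array([-1.1,  0.2]), array([ -1. , -61.3])]
71 [array([-47.7, -69.9]), array([ -2.2, -71.1]), array([-47.3, -63.4])]
77 [array([-48. , -69.1]), array([ -3.5, -70.3]), array([-47.6, -62.7])]
83 [array([-48.4, -68.2]), array([ -4.8, -69.4]), array([-48., -62.])]
lip top inner corner [array([-1.3,  2.5]), array([-4.,  1.])]
160 [(127, 126, 127), (126, 124, 126), (147, 98, 77), (156, 97, 67), (155, 96, 68), (130, 82, 62), (148, 90, 63), (113, 68, 46), (113, 67, 46), (94, 61, 48), (43, 44, 45)]
175 [(137, 137, 139), (136, 134, 136), (137, 96, 81), (154, 96, 67), (155, 96, 67), (153, 96, 66), (147, 91, 63), (127, 76, 52), (112, 67, 45), (111, 67, 46), (113, 67, 47)]
190 [(189, 188, 190), (186, 185, 187), (161, 125, 110), (173, 116, 81), (156, 98, 67), (149, 91, 62), (146, 90, 63), (133, 81, 56), (114, 69, 48), (114, 69, 48), (113, 69, 48)]
200 [(190, 188, 191), (191, 189, 192), (183, 164, 157), (201, 144, 105), (202, 144, 103), (155, 105, 79), (134, 85, 63), (122, 74, 50), (110, 65, 44), (110, 65, 45), (111, 67, 45)]
206 [(180, 179, 182), (177, 175, 178), (163, 146, 142), (200, 145, 104), (202, 146, 105), (189, 137, 102), (131, 85, 61), (149, 93, 64), (112, 68, 48), (112, 68, 47), (107, 65, 45)]
212 [(88, 87, 89), (87, 86, 88), (85, 85, 87), (87, 85, 86), (85, 84, 85), (86, 84, 85), (84, 69, 66), (109, 65, 44), (111, 68, 45), (111, 65, 44), (107, 66, 48)]
```

The bottom plate lies about 7 mm short in y. The finger backs evidently taper at the tip, so they passed over it. I'll push in y again with the flat sides of the fingers, after a quarter turn of the tool.

send_rows:
  offset:
    - [0.1,-0.2,0]
    - [0.287,-0.54,0]
    - [0.287,-0.54,0]
    - [0.287,-0.54,0]
    - [0.287,-0.54,0]
    - [0.287,-0.54,0]
    - [0.287,-0.54,0]
    - [0.287,-0.54,0]
  delta_rot:
    - [0,0,0.029]
    - [0,0,0.058]
    - [0,0,0.087]
    - [0,0,0.116]
    - [0,0,0.145]
    - [0,0,0.174]
    - [0,0,0.203]
    - [0,0,0.23]
  grip: 0

```text
time: 62.18
tool_pos: [609.4, 12.7, 199.0]
tcp_rot: [3.142, -0.0, 1.562]
contact_force: [0.1, -0.9, 0.0]
grip_width: 13.3
finger_force: 0.0
```

send_rows:
  offset:
    - [0,0,0.1]
    - [0,0,0.3]
    - [0,0,0.6]
    - [0,0,0.85]
    - [0,0,0.85]
    - [0,0,0.85]
  delta_rot:
    - [0,0,0.02]
    - [0,0,0.02]
    - [0,0,0.02]
    - [0,0,0.02]
    - [0,0,0.02]
    - [0,0,0.02]

```text
time: 62.92
tool_pos: [610.3, 12.6, 98.3]
tcp_rot: [3.14, -0.0, 1.442]
contact_force: [-0.2, -0.7, -0.6]
grip_width: 0.8
finger_force: 0.0
```

```bash
python3 - <<'E'
from h import *
from chk import pan,S
o=get_obs(); print(pan(o["tool_pos"]),o["tool_pos"][2],np.degrees(o["tcp_rot"]))
from fit import w
t=w(S,[77-24,92-92,66])[0]; print(t); move([t[0],t[1],66.3],[np.pi,0,np.radians(82.56)])
E
```

```text
[-23.04418393 -95.02503444] 98.28489681576278 [ 1.79888598e+02 -7.46952029e-03  8.26058930e+01]
[609.72732331  15.72188573  66.        ]
off [ 0.0252 -0.0085  0.2665] rot [ 0.0003 -0.      0.0001]
```

send_rows:
  offset:
    - [0,-0.008,0.1]
    - [0,-0.008,0.2]
    - [0,-0.008,0.25]
    - [0,-0.008,0.267]
    - [0,-0.008,0.267]
    - [0,-0.008,0.267]
  delta_rot:
    - [0,0,0]
    - [0,0,0]
    - [0,0,0]
    - [0,0,0]
    - [0,0,0]
    - [0,0,0]

```text
time: 63.68
tool_pos: [608.3, 12.8, 65.3]
tcp_rot: [-3.141, -0.0, 1.442]
contact_force: [-2.6, 0.2, 3.5]
grip_width: 0.7
finger_force: 2.7
```

send_rows:
  offset:
    - [0.04,0,0]
    - [0.08,0,0]
    - [0.11,0,0]
    - [0.14,0,0]
    - [0.165,0,0]
    - [0.18,0,0]
    - [0.18,0,0]
  delta_rot:
    - [0,0,0]
    - [0,0,0]
    - [0,0,0]
    - [0,0,0]
    - [0,0,0]
    - [0,0,0]
    - [0,0,0]

```text
time: 64.55
tool_pos: [611.7, 33.4, 65.3]
tcp_rot: [3.141, 0.001, 1.442]
contact_force: [0.1, -6.3, 4.4]
grip_width: 0.3
finger_force: 4.5
```

send_rows:
  offset:
    - [0.01,0,0]
    - [0.018,0,0]
    - [0.018,0,0]
  delta_rot:
    - [0,0,0]
    - [0,0,0]
    - [0,0,0]

```text
time: 64.92
tool_pos: [611.9, 35.1, 65.3]
tcp_rot: [3.141, 0.002, 1.442]
contact_force: [-1.0, -7.4, 5.5]
grip_width: 0.7
finger_force: 5.5
```

send_rows:
  offset:
    - [0.01,0,0]
    - [0.012,0,0]
    - [0.012,0,0]
  delta_rot:
    - [0,0,0]
    - [0,0,0]
    - [0,0,0]

```text
time: 65.3
tool_pos: [611.9, 35.2, 65.3]
tcp_rot: [3.141, 0.004, 1.442]
contact_force: [-1.8, -13.6, 6.1]
grip_width: 0.5
finger_force: 7.6
```

```bash
python3 chk.py
```

```text
TCP pan [-24.4 -72.4] z 65.3 F [ -1.8 -13.6   6.1]
wrist pan [-24.2 -30.8] [61.4 45.9] ang 90.2
scene pan [-27. -25.] [47.  34.9] ang 89.1
```

send_rows:
  offset:
    - [-0.05,0,0]
    - [-0.08,0,-0.05]
    - [-0.08,0,-0.3]
    - [-0.08,0,-0.5]
    - [-0.08,0,-0.5]
  delta_rot:
    - [0,0,0]
    - [0,0,0]
    - [0,0,0]
    - [0,0,0]
    - [0,0,0]

```text
time: 66.03
tool_pos: [611.5, 28.6, 126.6]
tcp_rot: [3.138, -0.001, 1.442]
contact_force: [0.1, 0.3, -0.6]
grip_width: 0.3
finger_force: 0.0
```

send_rows:
  offset:
    - [0.1,-0.2,0]
    - [0.25,-0.4,0]
    - [0.433,-0.463,0]
    - [0.433,-0.463,0]
    - [0.433,-0.463,0]
    - [0.433,-0.463,0]
    - [0.433,-0.463,0]
    - [0.433,-0.463,0]
  delta_rot:
    - [0,0,-0.029]
    - [0,0,-0.058]
    - [0,0,-0.087]
    - [0,0,-0.116]
    - [0,0,-0.145]
    - [0,0,-0.174]
    - [0,0,-0.203]
    - [0,0,-0.23]

```text
time: 67.03
tool_pos: [561.2, 87.2, 123.4]
tcp_rot: [-3.141, -0.003, 2.893]
contact_force: [-0.5, 0.2, -1.0]
grip_width: -0.1
finger_force: 0.0
```

send_rows:
  offset:
    - [0,0,0]
    - [0,0,0.1]
    - [0,0,0.25]
    - [0,0,0.4]
    - [0,0,0.42]
    - [0,0,0.42]
  delta_rot:
    - [0,0,-0.02]
    - [0,0,-0.02]
    - [0,0,-0.02]
    - [0,0,-0.02]
    - [0,0,-0.02]
    - [0,0,-0.02]

```text
time: 67.78
tool_pos: [561.9, 87.0, 74.1]
tcp_rot: [-3.142, -0.001, 3.011]
contact_force: [-0.2, 0.5, 0.1]
grip_width: 0.4
finger_force: 0.0
```

```bash
python3 chk.py; python3 -c "
from h import *
print(np.degrees(get_obs()['tcp_rot']))"
```

```text
TCP pan [-80.7 -27.5] z 74.1 F [-0.2  0.5  0.1]
scene pan [-27.4 -31.3] [59.7 35. ] ang 90.0
[1.79985257e+02 4.43002556e-02 1.72566050e+02]
```

send_rows:
  offset:
    - [0,-0.015,0.04]
    - [0,-0.015,0.068]
    - [0,-0.015,0.068]
    - [-0.05,-0.015,0.068]
    - [-0.1,-0.015,0.068]
    - [-0.14,-0.015,0.068]
    - [-0.165,-0.015,0.068]
    - [-0.165,-0.015,0.068]
  delta_rot:
    - [0,0,0]
    - [0,0,0]
    - [0,0,0]
    - [0,0,0]
    - [0,0,0]
    - [0,0,0]
    - [0,0,0]
    - [0,0,0]

```text
time: 68.88
tool_pos: [581.7, 82.5, 66.3]
tcp_rot: [3.142, -0.0, 3.012]
contact_force: [0.3, 0.2, 0.3]
grip_width: 0.5
finger_force: 0.0
```

send_rows:
  offset:
    - [-0.01,0,0]
    - [-0.02,0,0]
    - [-0.02,0,0]
    - [-0.02,0,0]
  delta_rot:
    - [0,0,0]
    - [0,0,0]
    - [0,0,0]
    - [0,0,0]

```text
time: 69.38
tool_pos: [583.1, 82.4, 66.2]
tcp_rot: [-3.142, -0.002, 3.013]
contact_force: [-4.1, 0.8, 2.4]
grip_width: 0.7
finger_force: 2.5
```

send_rows:
  offset:
    - [-0.01,0,0]
    - [-0.015,0,0]
    - [-0.015,0,0]
    - [-0.015,0,0]
  delta_rot:
    - [0,0,0]
    - [0,0,0]
    - [0,0,0]
    - [0,0,0]

```text
time: 69.88
tool_pos: [583.7, 82.4, 66.2]
tcp_rot: [-3.141, -0.004, 3.013]
contact_force: [-9.4, 1.0, 6.7]
grip_width: 0.4
finger_force: 4.8
```

```bash
python3 chk.py
```

```text
TCP pan [-58.5 -29.3] z 66.2 F [-9.4  1.   6.7]
scene pan [-27.3 -32. ] [60.2 34.8] ang 91.1
```

send_rows:
  offset:
    - [0.06,0,0]
    - [0.1,0,-0.1]
    - [0.1,0,-0.4]
    - [0,0,-0.8]
    - [-0.2,0,-1.0]
    - [-0.5,0,-1.0]
    - [-0.57,0,-1.0]
    - [-0.57,0,-1.0]
  delta_rot:
    - [0,0,0]
    - [0,0,0]
    - [0,0,0]
    - [0,0,0]
    - [0,0,0]
    - [0,0,0]
    - [0,0,0]
    - [0,0,0]
  grip: 0.5

```text
time: 70.97
tool_pos: [653.3, 73.2, 186.1]
tcp_rot: [3.142, -0.001, 3.012]
contact_force: [0.2, -0.2, -0.4]
grip_width: 45.8
finger_force: 0.0
```

send_rows:
  offset:
    - [0,0,-0.1]
    - [0,0,-0.1]
    - [0,0,-0.1]
    - [0,0,-0.1]
  delta_rot:
    - [0,0,0]
    - [0,0,0]
    - [0,0,0]
    - [0,0,0]
  grip: 1

```text
time: 71.47
tool_pos: [653.2, 73.3, 198.3]
tcp_rot: [3.142, -0.0, 3.013]
contact_force: [-0.2, -0.2, -0.0]
grip_width: 81.5
finger_force: 0.0
```

```bash
cat >> chk.py <<'E'
    cal=optics.get_calibration("wrist"); im=optics.capture("wrist")
    m=cv2.inRange(cv2.cvtColor(im,cv2.COLOR_RGB2HSV),(4,90,40),(17,255,255)); m=cv2.morphologyEx(m,cv2.MORPH_CLOSE,np.ones((5,5)))
    c=max([c for c in cv2.findContours(m,0,cv2.CHAIN_APPROX_NONE)[0] if cv2.contourArea(c)<15000],key=cv2.contourArea)
    h=cv2.approxPolyDP(c,2,True)[:,0]; print("poly",[(tuple(int(v) for v in u),tuple(float(v) for v in pan(ray(u,cal,89)[0]).round(1))) for u in h])
    q=[[x,y,z] for z in (65,89) for x,y in ((-47,-62),(-47,0),(-1,0),(-1,-62))]
    from fit import w
    print("model",proj(np.array([w(S,[77+a,92+b,z])[0] for a,b,z in q]),cal).round().tolist())
E
python3 chk.py
```

```text
TCP pan [ 11.6 -29.3] z 198.3 F [-0.2 -0.2 -0. ]
wrist pan [-25.1 -30.4] [61.7 46.4] ang 90.1
scene pan [-26.9 -31. ] [59.  34.6] ang 90.0
poly [((274, 151), (-46.2, -61.2)), ((277, 215), (-1.7, -60.5)), ((362, 215), (-1.8, -0.1)), ((363, 149), (-47.6, -0.9)), ((278, 148), (-48.2, -58.4))]
model [[277.0, 148.0], [361.0, 148.0], [359.0, 209.0], [278.0, 209.0], [273.0, 150.0], [364.0, 150.0], [362.0, 216.0], [275.0, 216.0]]
```

send_rows:
  offset:
    - [0.1,-0.3,0]
    - [0.2,-0.68,0]
    - [0.2,-0.68,0]
    - [0.2,-0.68,0]
    - [0.2,-0.68,0]
  delta_rot:
    - [0,0,0]
    - [0,0,0]
    - [0,0,0]
    - [0,0,0]
    - [0,0,0]

```text
time: 72.25
tool_pos: [619.5, -3.6, 198.3]
tcp_rot: [3.141, 0.0, 3.014]
contact_force: [-0.5, 0.4, 0.1]
grip_width: 91.8
finger_force: 0.0
```

```bash
python3 chk.py; python3 - <<'E'
from h import *
im=optics.capture("wrist"); hsv=cv2.cvtColor(im,cv2.COLOR_RGB2HSV); m=cv2.inRange(hsv,(4,90,40),(17,255,255))
for r in range(180,262,6):
    c=np.where(m[r,330:520])[0]+330
    if len(c): print(r,c.min(),c.max(),im[r,c.min()-2:c.min()+16,0].tolist())
E
```

```text
TCP pan [ -11.8 -109.9] z 198.3 F [-0.5  0.4  0.1]
wrist pan [-25.6 -32.4] [65.6 48. ] ang 90.1
scene pan [-26.4 -31.3] [59.6 35.6] ang 91.1
poly [((386, 182), (-48.9, -64.9)), ((383, 238), (-8.5, -65.1)), ((388, 247), (-1.7, -61.1)), ((472, 246), (-2.6, -0.1)), ((479, 185), (-47.0, -0.2)), ((469, 181), (-49.8, -7.4))]
model [[385.0, 180.0], [467.0, 180.0], [460.0, 239.0], [382.0, 239.0], [390.0, 185.0], [479.0, 185.0], [472.0, 248.0], [387.0, 248.0]]
186 386 479 [95, 81, 72, 67, 66, 74, 87, 155, 182, 188, 188, 188, 188, 189, 187, 188, 188, 188]
192 386 478 [90, 76, 74, 72, 68, 84, 109, 170, 190, 193, 192, 179, 135, 95, 81, 81, 81, 91]
198 386 478 [85, 74, 69, 77, 71, 79, 134, 179, 190, 190, 190, 191, 191, 190, 189, 188, 188, 189]
204 385 477 [92, 81, 72, 65, 75, 74, 85, 151, 181, 189, 189, 189, 188, 188, 189, 189, 188, 188]
210 385 476 [91, 79, 77, 70, 68, 74, 92, 161, 184, 188, 188, 188, 188, 188, 188, 188, 188, 187]
216 385 476 [87, 74, 73, 74, 69, 74, 118, 172, 186, 187, 188, 187, 187, 187, 187, 187, 187, 187]
222 384 475 [92, 82, 77, 71, 73, 72, 82, 145, 181, 187, 188, 188, 188, 188, 187, 187, 187, 187]
228 384 474 [89, 79, 80, 70, 68, 75, 88, 149, 176, 181, 180, 159, 148, 174, 184, 182, 158, 125]
234 384 474 [88, 76, 80, 75, 67, 73, 79, 97, 104, 105, 109, 132, 139, 119, 107, 104, 105, 105]
240 384 473 [69, 68, 70, 73, 72, 72, 91, 104, 105, 105, 104, 75, 47, 39, 40, 38, 42, 49]
246 388 472 [68, 71, 90, 101, 103, 103, 102, 102, 101, 103, 103, 102, 102, 102, 103, 103, 100, 102]
```

```bash
python3 - <<'E'
from h import *
for n in("top","scene"):
    c=optics.get_calibration(n); i=optics.capture(n)
    print(n,[(round(d["confidence"],2),np.round(d["box"]).tolist()) for d in finder.boxes_of("stylus",n)],[np.round(q[5]).tolist() for q in plates(i,c) if abs(q[1])<600])
print(get_obs()["time"], ticket.close_job())
E
```

```text
top [(0.51, [452.0, 220.0, 465.0, 231.0])] [[466.0, 231.0]]
scene [(0.45, [141.0, 206.0, 160.0, 238.0])] [[351.0, 255.0], [142.0, 231.0]]
the job is handed in; nothing more can be done
72.65 None
```

I handed the job in at 72.65 s: the zero key was pressed to its stop, the stylus is back upright in its hole, and all four plates lie in one pile in the pan corner that the camera shows aligned and against both lips (to about 1–2 mm).

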